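Scoop the last clay marbles out of the propped crate into the cooking pot

TASK

Take the tin scoop, run the four clay marbles together into a low corner of the propped-up crate, use that corner as a backstop to get all four into the scoop, and lift them out in one scoopful. Tip them from close above into the wider of the two ochre cooking pots, then lay the empty scoop down flat on the table. Do not touch the marbles with the fingers, leave the pot standing where it is, and do not disturb the owls, the armadillo or the small pot.

Things in the scene. Friction and masses are not known exactly. Their poses are not given: they have to be found in the camera images.
- crate: Shallow open wooden crate, outside 300 (x) x 170 (y) x 50 mm (z), floor and boards 8 mm thick, fixed. Propped up on its +y side: the floor slopes 24 deg (0.42 rad) down to the -y side, and the crate's frame leans with it (z square to the floor, x level along the long sides, away from the robot within 11 deg). Origin: centre of the underside. Inside: floor z = 8, walls x = +-142, y = +-77 mm
- corner_far (a point): inner corner where the crate's floor, low (-y) side board and far (+x) end board meet; axes as the crate. The far and both side boards stand 42 mm above the inner floor; the upper (+y) edge of the crate is 115 mm above the table
- corner_near (a point): inner corner where the floor, low side board and near (-x) end board meet; axes as the crate. The near board is cut down to 28 mm above the inner floor, to let the scoop's handle pass over it
- marble1: plain burnished clay ball, smooth, 22 mm in diameter, 11 g, origin at its centre (axes turn as it rolls). Lies in the trough between the crate's floor and its low side board, in a loose row with the three others, all in the far half of the crate; rolls freely, back down to the low side if pushed up
- marble2: plain burnished clay ball, smooth, 22 mm in diameter, 11 g, origin at its centre (axes turn as it rolls). Lies in the trough between the crate's floor and its low side board, in a loose row with the three others, all in the far half of the crate; rolls freely, back down to the low side if pushed up
- marble3: plain burnished clay ball, smooth, 22 mm in diameter, 11 g, origin at its centre (axes turn as it rolls). Lies in the trough between the crate's floor and its low side board, in a loose row with the three others, all in the far half of the crate; rolls freely, back down to the low side if pushed up
- marble4: plain burnished clay ball, smooth, 22 mm in diameter, 11 g, origin at its centre (axes turn as it rolls). Lies in the trough between the crate's floor and its low side board, in a loose row with the three others, all in the far half of the crate; rolls freely, back down to the low side if pushed up
- scoop: tin scoop, 0.11 to 0.18 kg, loose on the table. Flat pan 96 long (x +-48) x 66 wide (y) mm of 2 mm sheet, open in front (+x; lip 1.5 mm thick); back wall 32 mm high; sides 32 mm high, from x = -20 sloping down to 10 mm at x = 44. Flat-sided wooden handle, 18 (y) x 22 mm, rises backwards from the back wall at 40 deg to x = -123, z = 85. Origin: underside of the pan, middle; z up when flat
- scoop_grip (a point): middle of the handle's length, where to hold it: x = -90, z = 57 mm in the scoop's frame; there the handle's two flat sides look along the scoop's +y and -y; axes as the scoop
- scoop_lip (a point): middle of the scoop's front lip, underside (x = +48, z = 0)
- scoop_pan (a point): middle of the pan, 12 mm above its underside
- wide_pot: the wider of the two ochre clay cooking pots: round, 112 mm in diameter and 76 mm high, mouth 102 mm wide inside (95 at the neck 10 mm below), 5 mm wall, floor 6 mm thick, two loop handles at +-y reaching 71 mm from the axis; loose, 0.34 to 0.55 kg. Origin: centre of the underside, z up the axis
- small_pot: the smaller ochre pot, 72 mm in diameter and 62 mm high, loop handles to 51 mm from the axis; loose, not to be used. The two pots change places. Origin: centre of the underside
- owl1: black clay owl, 54 mm in diameter, 86 mm high, loose, stands on the table beyond the scoop; origin: centre of the underside
- owl2: black clay owl, 54 mm in diameter, 86 mm high, loose, stands on the table on the robot's side of the pots; origin: centre of the underside
- owl3: black clay owl, 54 mm in diameter, 86 mm high, loose, stands on the table left of the crate; origin: centre of the underside
- armadillo: burnished clay armadillo, 165 mm long (x, snout to -x), 66 mm wide, 71 mm high, loose on the table; origin: on the table under its middle
- tiled_shelf: low blue-tiled shelf along the right edge of the table, 520 (x) x 140 (y) x 150 mm high, fixed, with a fourth owl on it and a yellow clay bell hung from a hook on its left edge, 140 mm beyond its middle; origin: on the table under its middle
Mind the look-alikes: they are no part of the job. What is shaped like the wide_pot but yellow is not meant.

How it is judged:
By the outcome, as a careful person would: the job done as asked, in the order asked, and still so for the second after the job is handed in, with the robot touching nothing.
It also fails if it takes over 64 s, if anything falls off the work surface, if the arm or the gripper's body presses on something with over 40 N, if the wrist force passes 120 N, or if a joint passes its speed limit or range.

ROBOT

A 7-joint arm with a two-finger parallel gripper is mounted at the origin on the work surface. World frame = base frame: x ahead of the robot, y to its left, z up, the work surface at z = 0. Lengths are in m, angles in rad, forces in N, time in s.
With the tool pointing down it reaches from about 0.425 to 0.925 m from the base axis. Payload 6.8 kg.
Tool frame: the origin (TCP) lies at the very end of the fingers, on their centre line; the grasp point (between the pads) lies 19 mm behind it; y points along the fingers, z is the direction in which the jaws open and shut, and the axes are right-handed (so a half turn about y gives the same grasp; the last joint's range is limited). The gripper opens to 85 mm and grips with 20 to 120 N. Pads are 22 mm wide; open, the fingers measure 114 mm over their backs; the gripper's body (76 mm by 85 mm) begins 54 mm behind the grasp point. The pads swing forward as they close: fully open they stand 13 mm farther back than shut.
Start: joints at [1.139, 0.477, 0.022, 1.555, -0.011, 1.109, -0.083], TCP at [0.215, -0.64, 0.231] pointing down, gripper open.
Joint ranges: [-2.96, 2.96], [-0.34, 2.1], [-1.41, 1.46], [0.24, 2.44], [-1.37, 4.51], [0.17, 1.92], [-2.96, 2.96]. Speed limits (rad/s): [2.39, 2.39, 3.14, 3.14, 3.14, 3.14, 3.14].

INTERFACE

Orientations are given as a unit quaternion [w, x, y, z].
In Python, from station import * gives the robot as it stands.
- The arm moves only by the shell command python3 -m jog 'ROWS' [OPENING] [FORCE]. ROWS is JSON, a list of rows, each a list of 2 entries, a list of its own where there are three numbers: the shift along the tool's x, y, z in mm, then the turn about the tool's y in rad. A call has 1 to 20 rows; each row is the pose to reach, as a shift and turn from the pose commanded when the call began, along the tool's axes at that moment; what a row does not reach only later rows make up. A row lasts 1/12 s, in which the tool goes at most 41.7 mm and 7.16 degrees, less where a joint would pass 70% of its speed; a pose out of reach is approached as far as the arm can. A call with a gripper value outside its range is refused whole. OPENING is the finger opening in mm, from 0 to 85.4, set as the call begins (- or left out, the last holds). The fingers move at their own pace and stop on an object; FORCE is the grip in N (left out, the last holds). Time passes only in rows, so rows that repeat a pose let the fingers close. It gives the time, the measured TCP pose, the force and the opening at its end, in the units of the state.
- get_obs(): the state, without advancing time (a new reading comes with each control period).
- read_camera(name): name is "scene" or "top" or "wrist"; returns a dict with "img" (384x512x3 uint8, red, green, blue), "depth" (384x512 float32, m along the optical axis (not along the pixel's ray), 0 where there is no reading), "fx", "fy", "cx", "cy" (pixels), "k1" (the pictures are not rectified: a ray, as slopes to the right and down, at radius r is drawn at 1 + k1 r^2 times it, then the intrinsics apply), "rvec" (rotation vector, rad) and "tvec" (3), from world to camera coordinates, as OpenCV has them. Camera axes: x right, y down, z forward; pixel columns grow to the right and rows downward; lengths in m; the calibration is good to about 2 mm. A picture is of the moment at which its call begins.
- hand_in(): hands the job in, once; it reports no verdict.
The state is a dict: "t": time; "q": joint angles; "joint_vel": joint speeds; "joint_torque": joint torques, N m; "eef_pos": TCP position; "tool_rot": TCP orientation; "contact_force": force on the tool from outside, world axes, zero at the start; "torque": the same for the moment, N m; "gripper_width": opening from 0.0 (shut) to 1.0 (fully open).
Only numpy, scipy, OpenCV 4.12 (cv2) and the standard library are available. Lean on these libraries where they do the work, as an engineer would, in place of code of your own. Each camera call takes 0.05 s, during which the arm holds its last target.

## Working session

There is one attempt and no reset: what is moved stays moved. The work goes in short steps, Python scripts to look and compute and a shell command to move; the robot and the scene stay as the last step left them, time stands still between calls to the robot, and variables do not carry over. Pictures are saved under pics/ and viewed, and the job is handed in when it is done.

```bash
ls -la; mkdir -p pics; python3 - <<'E'
from station import *
import cv2
o=get_obs(); print(o)
for n in ("scene","top","wrist"):
    c=read_camera(n); cv2.imwrite(f"pics/{n}0.png",c["img"][:,:,::-1]); print(n,{k:v for k,v in c.items() if k not in("img","depth")})
    import pickle; pickle.dump(c,open(f"{n}0.pkl","wb"))
E
python3 -m jog --help | head -30
```

```text
total 12
drwxr-xr-x  3 agent agent 4096 Dec  6 15:12 .
drwxr-xr-x 23 root  root  4096 Dec  6 15:12 ..
drwxr-xr-x  2 agent agent 4096 Dec  6 15:12 pics
{'t': 0.0, 'q': array([ 1.13895077,  0.47778758,  0.02232694,  1.55646621, -0.01153588,
        1.1093022 , -0.0830842 ]), 'joint_vel': array([-0.0001417 , -0.00029334,  0.00205068, -0.00016268, -0.00090881,
       -0.000123  ,  0.00085193]), 'joint_torque': array([-7.67459496e-04, -5.96458554e+01,  1.60737231e+00, -2.81199288e+01,
        1.24006224e-02,  9.45305976e-03, -7.22588027e-06]), 'eef_pos': array([ 0.21454182, -0.63936242,  0.23032762]), 'tool_rot': array([ 0.11383461, -0.1141123 ,  0.69849487, -0.69722664]), 'contact_force': array([ 1.23789814,  0.58196238, -0.35919502]), 'torque': array([ 0.04181279, -0.01308986, -0.02132747]), 'gripper_width': 1.001332156572728}
scene {'fx': 379.9015866350093, 'fy': 379.9015866350093, 'cx': 255.49175536944287, 'cy': 194.5822102124577, 'k1': 0.02148500030379773, 'rvec': array([ 1.80351994,  1.9047171 , -0.64470657]), 'tvec': array([ 0.1049642 , -0.35545035,  1.55587015])}
top {'fx': 491.94348936229125, 'fy': 491.94348936229125, 'cx': 252.36957091227922, 'cy': 184.58991968471835, 'k1': -0.2002963096460323, 'rvec': array([ 2.11624642, -2.14265181,  0.18249403]), 'tvec': array([-0.08002313,  0.5076697 ,  1.81613857])}
wrist {'fx': 313.51003663185037, 'fy': 313.51003663185037, 'cx': 252.80560657623522, 'cy': 191.87615562942761, 'k1': -0.07274556490359084, 'rvec': array([-2.35495226,  1.6922109 ,  0.24440093]), 'tvec': array([-0.67447947, -0.03682339,  0.37863795])}invalid input: not JSON, or not a number
```

View pics/scene0.png

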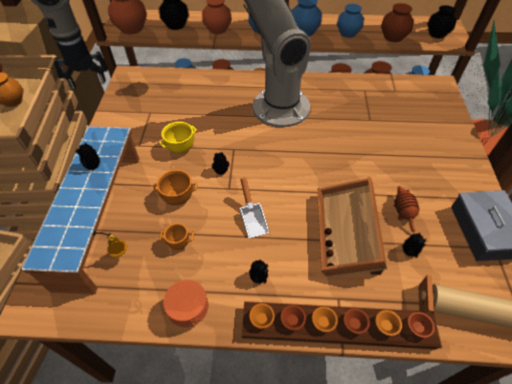

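View pics/top0.png

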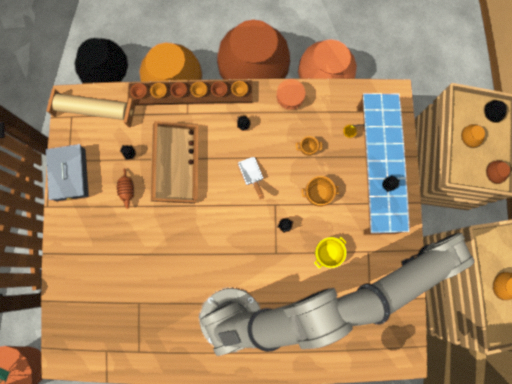

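View pics/wrist0.png

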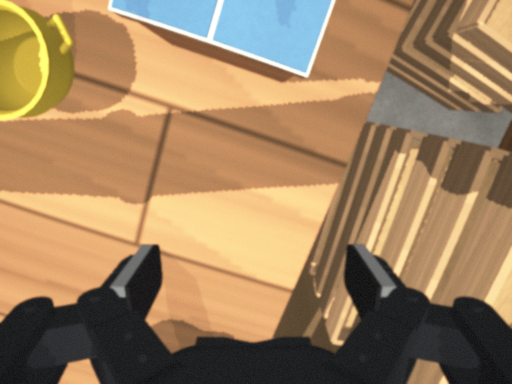

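```bash
python3 - <<'E'
from scipy.spatial.transform import Rotation as R
print(R.from_quat([ -0.1141123 ,  0.69849487, -0.69722664,0.11383461]).as_matrix())
E
```

```text
[[-9.48040129e-01 -6.76667011e-04  3.18150051e-01]
 [-3.18150756e-01  1.70679730e-03 -9.48038598e-01]
 [ 9.84887958e-05 -9.99998314e-01 -1.83339446e-03]]
```

```bash
cat > h.py <<'E'
import numpy as np, cv2, pickle
def K(c): return np.array([[c["fx"],0,c["cx"]],[0,c["fy"],c["cy"]],[0,0,1.]])
def D(c): return np.array([c["k1"],0,0,0.])
def cloud(c):
    H,W=c["depth"].shape
    u,v=np.meshgrid(np.arange(W),np.arange(H))
    p=cv2.undistortPoints(np.stack([u,v],-1).reshape(-1,1,2).astype(np.float64),K(c),D(c)).reshape(H,W,2)
    d=c["depth"].astype(float)
    P=np.dstack([p[...,0]*d,p[...,1]*d,d])
    R,_=cv2.Rodrigues(c["rvec"])
    return (P-c["tvec"])@R   # R^T (P-t)
def proj(c,X):
    return cv2.projectPoints(np.asarray(X,float).reshape(-1,1,3),c["rvec"],c["tvec"],K(c),D(c))[0].reshape(-1,2)
def load(n): return pickle.load(open(n,"rb"))
def ray(c,u,v,z):
    p=cv2.undistortPoints(np.array([[[u,v]]],float),K(c),D(c)).ravel()
    R,_=cv2.Rodrigues(c["rvec"]); o=-R.T@c["tvec"]; d=R.T@np.array([p[0],p[1],1]); return o+d*(z-o[2])/d[2]
E
python3 - <<'E'
from h import *
for n in("scene","top"):
    c=load(n+"0.pkl"); C=cloud(c); print(n,"nodepth",(c["depth"]==0).mean())
    pts={"scene":dict(pot=(174,187),small=(176,236),scoop=(254,220),handle=(246,192),owlA=(259,271),owlB=(220,163),owlC=(414,245),crate=(355,225),m=[(329,232),(328,243),(328,255),(328,266)],arm=(406,205),yel=(178,137),shelf=(80,200)),
     "top":dict(pot=(320,190),small=(311,146),scoop=(251,172),owlA=(243,122),owlB=(285,224),owlC=(128,152),crate=(172,165),m=[(193,135),(193,143),(192,151),(191,160)],arm=(126,188),yel=(331,253),shelf=(375,150))}[n]
    for k,v in pts.items():
        for (a,b) in (v if isinstance(v,list) else [v]): print(k,(a,b),C[b,a].round(3))
    x,y,w,h={"scene":(225,170,175,115),"top":(140,110,130,100)}[n]
    im=cv2.resize(c["img"][y:y+h,x:x+w,::-1],None,fx=4.5,fy=4.5,interpolation=cv2.INTER_CUBIC); cv2.imwrite(f"pics/{n}_crop.png",im)
E
```

```text
scene nodepth 0.003972371419270833
pot (174, 187) [ 0.443 -0.358  0.012]
small (176, 236) [ 0.634 -0.316  0.012]
scoop (254, 220) [ 0.555 -0.079  0.001]
handle (246, 192) [ 0.491 -0.108  0.064]
owlA (259, 271) [ 0.768 -0.053  0.074]
owlB (220, 163) [ 0.374 -0.204  0.066]
owlC (414, 245) [0.66  0.385 0.068]
crate (355, 225) [0.59  0.229 0.052]
m (329, 232) [0.608 0.153 0.034]
m (328, 243) [0.648 0.147 0.037]
m (328, 255) [0.684 0.146 0.029]
m (328, 266) [0.734 0.138 0.058]
arm (406, 205) [0.519 0.388 0.068]
yel (178, 137) [ 0.206 -0.386  0.015]
shelf (80, 200) [ 0.611 -0.572  0.15 ]
top nodepth 0.004124959309895833
pot (320, 190) [ 0.488 -0.347  0.008]
small (311, 146) [ 0.667 -0.32  -0.006]
scoop (251, 172) [ 0.564 -0.082 -0.001]
owlA (243, 122) [ 0.74  -0.054  0.088]
owlB (285, 224) [ 0.353 -0.204  0.077]
owlC (128, 152) [0.634 0.387 0.074]
crate (172, 165) [0.589 0.222 0.034]
m (193, 135) [0.713 0.145 0.013]
m (193, 143) [0.679 0.144 0.019]
m (192, 151) [0.644 0.146 0.032]
m (191, 160) [0.608 0.149 0.031]
arm (126, 188) [0.495 0.391 0.069]
yel (331, 253) [ 0.246 -0.382  0.007]
shelf (375, 150) [ 0.61  -0.536  0.151]
```

View pics/scene_crop.png

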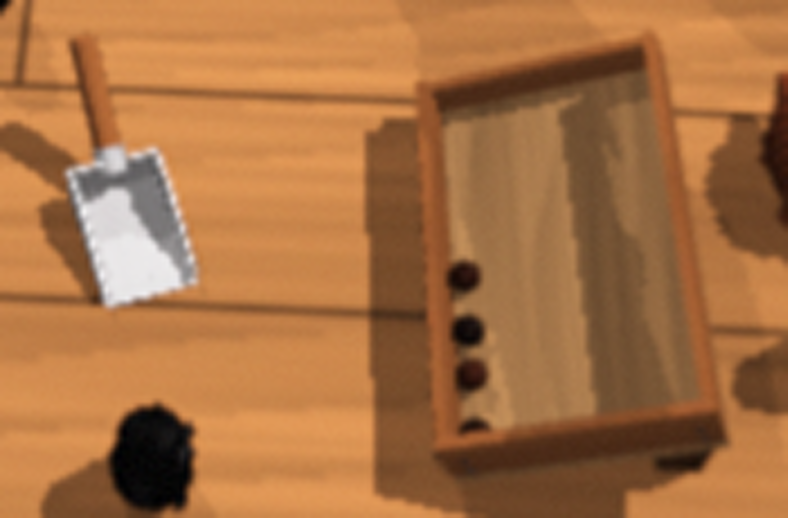

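View pics/top_crop.png

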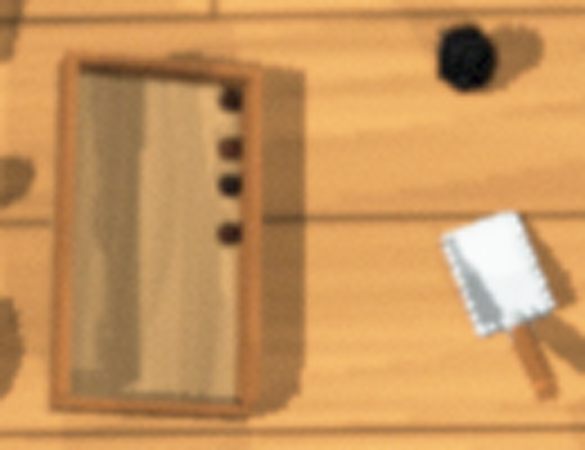

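```bash
cat > fit.py <<'E'
from h import *
from scipy.optimize import least_squares
from scipy.spatial.transform import Rotation as Rn
TH=np.deg2rad(24.0)
def sdbox(P,c,h):
    q=np.abs(P-c)-h
    return np.linalg.norm(np.maximum(q,0),axis=1)+np.minimum(q.max(1),0)
# crate boxes in crate frame
CB=[((0,0,.004),(.15,.085,.004)),((.146,0,.025),(.004,.085,.025)),((-.146,0,.018),(.004,.085,.018)),((0,.081,.025),(.15,.004,.025)),((0,-.081,.025),(.15,.004,.025))]
def crateT(x,y,yaw):
    R=Rn.from_euler('z',yaw).as_matrix()@Rn.from_euler('x',TH).as_matrix()
    # low bottom edge at z=0
    zc=0.085*np.sin(TH)
    return R,np.array([x,y,zc])
def sdu(P,B): return np.min([sdbox(P,np.array(c),np.array(h)) for c,h in B],axis=0)
# scoop
a=np.deg2rad(40)
def scoopsd(P):
    B=[((0,0,.001),(.048,.033,.001)),((-.047,0,.016),(.001,.033,.016)),((-.034,.032,.016),(.014,.001,.016)),((-.034,-.032,.016),(.014,.001,.016)),
       ((.012,.032,.011),(.032,.001,.011)),((.012,-.032,.011),(.032,.001,.011))]
    d=sdu(P,B)
    # handle: along dir (-cos a,0,sin a) from (-48,22) to (-123,85)
    m=np.array([-.0855,0,.0535]); e1=np.array([-np.cos(a),0,np.sin(a)]); e3=np.array([np.sin(a),0,np.cos(a)])
    Q=np.stack([(P-m)@e1,P[:,1],(P-m)@e3],1)
    return np.minimum(d,sdbox(Q,np.zeros(3),np.array([.049,.009,.011])))
E
cat > fit0.py <<'E'
from fit import *
S,T=load("scene0.pkl"),load("top0.pkl")
def pts(f):
    o=[]
    for c in(S,T):
        C=cloud(c).reshape(-1,3); I=c["img"].reshape(-1,3); m=(c["depth"].ravel()>0)&f(C,I.astype(int)); o.append(C[m]); 
    return o
both=pts(lambda C,I:(C[:,2]>.012)&(C[:,0]>.40)&(C[:,0]<.80)&(C[:,1]>.10)&(C[:,1]<.335)&(I.max(1)-I.min(1)>25))
for nm,P in (("scene",both[0]),("top",both[1]),("both",np.vstack(both))):
    def res(p):
        R,t=crateT(*p[:3]); return sdu((P-t-[0,0,p[3]])@R,CB)
    r=least_squares(res,[.60,.22,0,0],loss="soft_l1",f_scale=.003); print("crate",nm,r.x.round(4),len(P),np.median(np.abs(r.fun)).round(4))
P=pts(lambda C,I:(C[:,2]>-.01)&(C[:,2]<.11)&(C[:,0]>.42)&(C[:,0]<.64)&(C[:,1]>-.16)&(C[:,1]<-.02)&(((I.max(1)-I.min(1)<30)&(I.mean(1)>100))|(C[:,2]>.012)))
for nm,Q in (("scene",P[0]),("top",P[1]),("both",np.vstack(P))):
    def res(p):
        return scoopsd((Q-[p[0],p[1],p[3]])@Rn.from_euler('z',p[2]).as_matrix())
    r=least_squares(res,[.56,-.08,.3,0],loss="soft_l1",f_scale=.003); print("scoop",nm,r.x.round(4),len(Q),np.median(np.abs(r.fun)).round(4))
# pots/owls: circle by cloud above z
for nm,c0,zr in(("wide",(.47,-.35),(.06,.09)),("small",(.655,-.32),(.045,.075)),("owlA",(.75,-.054),(.03,.1)),("owlB",(.36,-.204),(.03,.1)),("owlC",(.65,.387),(.03,.1))):
    r=.09 if nm=="wide" else .06
    for i,Q in enumerate(pts(lambda C,I:(C[:,2]>zr[0])&(C[:,2]<zr[1])&(np.hypot(C[:,0]-c0[0],C[:,1]-c0[1])<r))):
        if len(Q): print(nm,i,len(Q),((Q.max(0)+Q.min(0))/2).round(3),(Q.max(0)-Q.min(0)).round(3))
Q=np.vstack(pts(lambda C,I:(C[:,2]>.02)&(C[:,0]>.3)&(C[:,1]<-.4)&(C[:,1]>-.7)&(C[:,2]<.25)))
for zz in((.02,.14),(.14,.16)):
    q=Q[(Q[:,2]>zz[0])&(Q[:,2]<zz[1])]; print("shelf",zz,np.percentile(q,[1,99],axis=0).round(3))
E
python3 fit0.py
```

```text
crate scene [0.5975 0.2184 0.0011 0.0026] 5419 0.0012
crate top [0.5939 0.219  0.0025 0.0046] 3600 0.0019
crate both [0.5968 0.2189 0.0019 0.0031] 9019 0.0016
scoop scene [ 0.5663 -0.0789  0.3542  0.0031] 852 0.0007
scoop top [ 0.5702 -0.0779  0.3246  0.0015] 527 0.0019
scoop both [ 0.5675 -0.0786  0.3455  0.0025] 1379 0.0009
wide 0 365 [ 0.475 -0.34   0.071] [0.112 0.139 0.022]
wide 1 193 [ 0.478 -0.341  0.074] [0.107 0.132 0.028]
small 0 285 [ 0.654 -0.308  0.057] [0.072 0.095 0.023]
small 1 122 [ 0.656 -0.309  0.058] [0.071 0.092 0.026]
owlA 0 332 [ 0.759 -0.056  0.059] [0.049 0.052 0.057]
owlA 1 166 [ 0.752 -0.053  0.06 ] [0.059 0.054 0.059]
owlB 0 239 [ 0.354 -0.207  0.059] [0.053 0.057 0.058]
owlB 1 167 [ 0.353 -0.208  0.061] [0.051 0.056 0.056]
owlC 0 350 [0.643 0.396 0.06 ] [0.051 0.053 0.059]
owlC 1 167 [0.642 0.397 0.062] [0.053 0.051 0.063]
shelf (0.02, 0.14) [[ 0.313 -0.639  0.022]
 [ 0.831 -0.406  0.14 ]]
shelf (0.14, 0.16) [[ 0.317 -0.644  0.141]
 [ 0.829 -0.505  0.158]]
```

```bash
cat > go.py <<'E'
import sys,numpy as np
from station import *
from scipy.spatial.transform import Rotation as Rn
def R():
    q=get_obs()["tool_rot"]; return Rn.from_quat([q[1],q[2],q[3],q[0]]).as_matrix()
if __name__=="__main__":
    o=get_obs(); p=o["eef_pos"]; M=R()
    jaw=np.degrees(np.arctan2(M[1,2],M[0,2]))
    print("t",round(o["t"],2),"pos",p.round(4),"jaw deg",jaw.round(2),"F",o["contact_force"].round(1),"T",o["torque"].round(2),"w",round(o["gripper_width"]*85.4,1),"q7",o["q"].round(2))
    print("xt",M[:,0].round(3),"zt",M[:,2].round(3),"yt",M[:,1].round(3))
    if len(sys.argv)>3:
        t=np.array(list(map(float,sys.argv[1:4]))); s=M.T@(t-p)*1000; print("shift to target",s.round(1),"dist",np.linalg.norm(s).round(1))
    if len(sys.argv)>4:
        d=(float(sys.argv[4])-jaw+90)%180-90; print("turn",np.deg2rad(-d).round(4))
E
python3 go.py .4828 -.109 .13 109.8
```

```text
t 0.15 pos [ 0.2146 -0.6395  0.2305] jaw deg -71.45 F [-0.6  0.1 -0.8] T [ 0.   -0.   -0.02] w 85.3 q7 [ 1.14  0.48  0.02  1.56 -0.01  1.11 -0.08]
xt [-0.948 -0.318  0.   ] zt [ 0.318 -0.948 -0.001] yt [-0.001  0.001 -1.   ]
shift to target [-423.1  101.1 -417.4] dist 602.9
turn -0.0218
```

```bash
python3 - <<'E'
from h import *
c=load("scene0.pkl"); cv2.imwrite("pics/pots_crop.png",cv2.resize(c["img"][110:265,130:280,::-1],None,fx=3.8,fy=3.8,interpolation=cv2.INTER_CUBIC))
E
```

```text
(no output)
```

View pics/pots_crop.png

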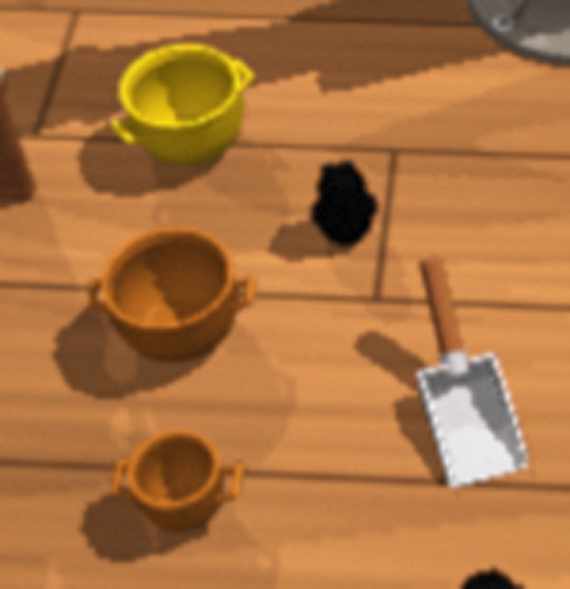

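```bash
python3 -m jog '[[[-28,5,-28],0],[[-56,12,-56],0],[[-84,20,-84],0],[[-112,25,-112],0],[[-140,30,-140],0],[[-168,35,-168],0],[[-196,42,-196],0],[[-224,50,-224],0],[[-252,56,-252],0],[[-280,63,-280],0],[[-308,70,-308],0],[[-336,78,-336],0],[[-364,85,-362],0],[[-392,92,-388],0],[[-415,98,-410],-0.01],[[-423,101,-417],-0.022],[[-423,101,-417],-0.022]]' 60
python3 go.py .4828 -.109 .038 109.8; python3 - <<'E'
from h import *
from station import *
c=read_camera("wrist"); pickle.dump(c,open("w1.pkl","wb")); cv2.imwrite("pics/w1.png",c["img"][:,:,::-1])
E
```

```text
t: 1.57
eef_pos: [0.4842, -0.1065, 0.1297]
tool_rot: [0.124, -0.124, 0.697, -0.696]
contact_force: [0.1, 0.6, 0.3]
gripper_width: 0.704
t 1.57 pos [ 0.4842 -0.1065  0.1297] jaw deg -69.82 F [0.1 0.6 0.3] T [-0.05  0.02  0.01] w 60.2 q7 [ 0.3   0.33 -0.25  2.06  0.11  0.77 -1.24]
xt [-0.939 -0.345 -0.   ] zt [ 0.345 -0.939 -0.002] yt [-0.     0.002 -1.   ]
shift to target [ 2.2 91.7  2. ] dist 91.7
turn 0.0067
```

View pics/w1.png

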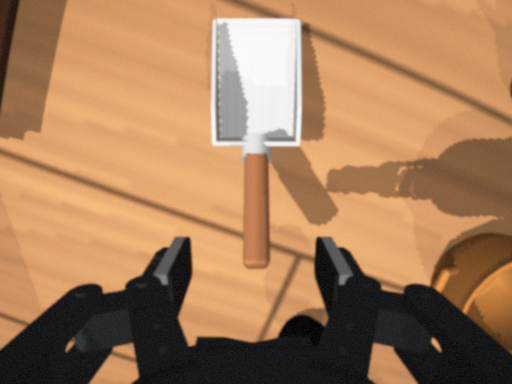

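```bash
cat > fitw.py <<'E'
from fit import *
import sys
c=load("w1.pkl"); C=cloud(c).reshape(-1,3); I=c["img"].reshape(-1,3).astype(int); v=np.repeat(np.arange(384),512)
m=(c["depth"].ravel()>0)&(C[:,2]>-.01)&(C[:,2]<.1)&(np.hypot(C[:,0]-.53,C[:,1]+.09)<.11)&(v<275)&(((I.max(1)-I.min(1)<30)&(I.mean(1)>110))|(C[:,2]>.015))
Q=C[m]
def res(p): return scoopsd((Q-[p[0],p[1],p[3]])@Rn.from_euler('z',p[2]).as_matrix())
r=least_squares(res,[.5675,-.0786,.345,0],loss="soft_l1",f_scale=.003); print(r.x.round(4),len(Q),np.median(abs(r.fun)))
x,y,w,z=r.x; print("grip",x-.09*np.cos(w),y-.09*np.sin(w),"jaw",np.degrees(w)+90)
E
python3 fitw.py
```

```text
[ 0.5665 -0.0789  0.3438  0.001 ] 14579 0.0005476546608262206
grip 0.4818141823236931 -0.10918852436713673 jaw 109.6995114561833
```

```bash
python3 -m jog '[[[1,30,1],0],[[3,65,2],0.01],[[3,90,2],0.01],[[3,92,2],0.01]]' 40
python3 -m jog '[[[0,0,0],0],[[0,0,0],0],[[0,0,0],0],[[0,0,0],0],[[0,0,0],0]]' 10 60
python3 go.py .4818 -.109 .038 109.7
```

```text
t: 1.95
eef_pos: [0.4769, -0.1148, 0.0348]
tool_rot: [0.114, -0.12, 0.698, -0.697]
contact_force: [-1.1, -0.6, -0.2]
gripper_width: 0.47
t: 2.37
eef_pos: [0.4817, -0.1132, 0.0395]
tool_rot: [-0.119, 0.117, -0.697, 0.697]
contact_force: [-0.4, 0.0, -1.9]
gripper_width: 0.198
t 2.37 pos [ 0.4817 -0.1132  0.0395] jaw deg -70.77 F [-0.4  0.  -1.9] T [-0.01  0.12 -0.02] w 16.9 q7 [ 0.28  0.48 -0.21  2.11  0.18  0.56 -1.3 ]
xt [-0.944 -0.329 -0.002] zt [ 0.329 -0.944  0.001] yt [ 0.002 -0.    -1.   ]
shift to target [-1.5  1.5 -4. ] dist 4.5
turn -0.0083
```

```bash
python3 -m jog '[[[0,-20,0],0],[[0,-40,0],0],[[0,-40,0],0],[[0,-40,0],0]]' 10 20
python3 go.py; cat > tilt.py <<'E'
# fit scoop pose (x,y,z,yaw,pitch,roll) from wrist cloud near tool; prints
from fit import *
from station import *
import sys
def get(cam="wrist",save=None):
    c=read_camera(cam)
    if save: pickle.dump(c,open(save+".pkl","wb")); cv2.imwrite("pics/"+save+".png",c["img"][:,:,::-1])
    return c
def fitscoop(c,x0,zmin=None,rad=.10,gray=True,full=True):
    C=cloud(c).reshape(-1,3); I=c["img"].reshape(-1,3).astype(int)
    g=(I.max(1)-I.min(1)<35)&(I.mean(1)>75)
    ok=(c["depth"].ravel()>0)&(np.linalg.norm(C-np.array(x0[:3]),axis=1)<rad)&g
    Q=C[ok]
    def res(p): return scoopsd((Q-p[:3])@Rn.from_euler('ZYX',p[3:]).as_matrix())
    r=least_squares(res,x0,loss="soft_l1",f_scale=.003)
    return r.x,len(Q),np.median(abs(r.fun))
E
python3 - <<'E'
from tilt import *
c=get("wrist","w2")
print(fitscoop(c,[.566,-.08,.04,.34,0,0]))
E
```

```text
t: 2.7
eef_pos: [0.482, -0.1132, 0.0795]
tool_rot: [-0.119, 0.117, -0.697, 0.698]
contact_force: [-0.2, -0.5, -1.2]
gripper_width: 0.201
t 2.7 pos [ 0.482  -0.1132  0.0795] jaw deg -70.77 F [-0.2 -0.5 -1.2] T [-0.02  0.07 -0.02] w 17.2 q7 [ 0.3   0.41 -0.23  2.1   0.15  0.65 -1.27]
xt [-0.944 -0.329 -0.003] zt [ 0.329 -0.944  0.002] yt [ 0.003 -0.001 -1.   ]
(array([ 0.57098288, -0.08218974,  0.04252732,  0.33714821, -0.00953987,
       -0.0024086 ]), 23624, np.float64(0.0004501722384335586))
```

View pics/w2.png

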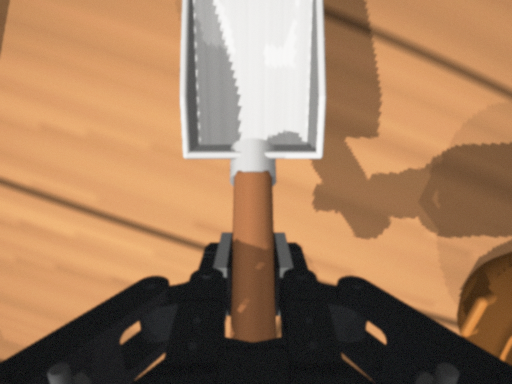

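```bash
python3 -m jog '[[[0,0,0],0],[[0,0,0],0],[[0,0,0],0]]' 17.2 20
python3 - <<'E'
from tilt import *
print(fitscoop(get("wrist"),[.571,-.082,.04,.337,0,0]))
E
python3 -m jog '[[[0,0,0],0],[[0,0,0],0]]' 17.8 20
python3 - <<'E'
from tilt import *
print(fitscoop(get("wrist"),[.571,-.082,.04,.337,0,0]))
E
```

```text
t: 3.0
eef_pos: [0.4804, -0.1128, 0.0776]
tool_rot: [0.118, -0.119, 0.697, -0.697]
contact_force: [1.2, 0.1, -0.9]
gripper_width: 0.205
(array([ 5.69168268e-01, -8.17654637e-02,  4.01562393e-02,  3.38741801e-01,
       -5.96041148e-03, -3.96008379e-04]), 23505, np.float64(0.0004515336264662513))
t: 3.22
eef_pos: [0.4808, -0.1129, 0.078]
tool_rot: [0.118, -0.118, 0.697, -0.697]
contact_force: [0.2, 1.0, -1.2]
gripper_width: 0.207
(array([ 5.69612435e-01, -8.18654806e-02,  4.07040946e-02,  3.38750144e-01,
       -6.25098394e-03, -3.69034835e-04]), 23532, np.float64(0.00044810657473994323))
```

```bash
python3 -m jog '[[[0,0,0],0],[[0,0,0],0]]' 18.2 20
python3 - <<'E'
from tilt import *
print(fitscoop(get("wrist"),[.571,-.082,.04,.337,0,0]))
E
python3 -m jog '[[[0,0,0],0],[[0,0,0],0]]' 18.6 20
python3 - <<'E'
from tilt import *
print(fitscoop(get("wrist","w3"),[.571,-.082,.04,.337,0,0]))
E
```

```text
t: 3.43
eef_pos: [0.4812, -0.1129, 0.0784]
tool_rot: [-0.118, 0.118, -0.697, 0.697]
contact_force: [-0.2, -0.5, -0.1]
gripper_width: 0.209
(array([ 0.56879413, -0.08446721,  0.0014431 ,  0.31623454,  0.02533011,
       -0.00189845]), 17628, np.float64(0.000512371319696236))
t: 3.65
eef_pos: [0.4811, -0.1129, 0.0784]
tool_rot: [-0.118, 0.118, -0.697, 0.697]
contact_force: [0.5, -0.7, -0.9]
gripper_width: 0.217
(array([ 5.68851379e-01, -8.44297220e-02,  1.45883715e-03,  3.16126526e-01,
        2.46070836e-02,  1.61005822e-04]), 17635, np.float64(0.0005081048531368233))
```

```bash
python3 go.py .4834 -.1124 .038 108.1; python3 -m jog '[[[-2,0,0],0.0],[[-2,0,0],0.01],[[-2,20,0],0.02],[[-2,40,0],0.02],[[-2,40,0],0.02]]' 34 60
python3 -m jog '[[[0,0,0],0],[[0,0,0],0],[[0,0,0],0],[[0,0,0],0]]' 10 60
python3 go.py .4834 -.1124 .038 108.1
```

```text
t 3.7 pos [ 0.4811 -0.1129  0.0784] jaw deg -70.76 F [ 0.4  0.7 -1.2] T [-0.04 -0.06 -0.03] w 18.4 q7 [ 0.3   0.41 -0.23  2.1   0.15  0.65 -1.27]
xt [-0.944 -0.33  -0.   ] zt [ 0.33  -0.944  0.   ] yt [ 0. -0. -1.]
shift to target [-2.3 40.4  0.3] dist 40.5
turn 0.0199
t: 4.12
eef_pos: [0.4809, -0.1119, 0.0358]
tool_rot: [0.11, -0.113, 0.699, -0.698]
contact_force: [-0.8, -0.3, -0.8]
gripper_width: 0.396
t: 4.45
eef_pos: [0.4834, -0.1124, 0.0391]
tool_rot: [-0.112, 0.111, -0.698, 0.698]
contact_force: [0.1, -0.3, -1.2]
gripper_width: 0.198
t 4.45 pos [ 0.4834 -0.1124  0.0391] jaw deg -71.92 F [ 0.1 -0.3 -1.2] T [0.   0.11 0.02] w 16.9 q7 [ 0.27  0.48 -0.21  2.11  0.18  0.57 -1.32]
xt [-0.951 -0.31  -0.001] zt [ 0.31  -0.951  0.001] yt [ 0.001 -0.    -1.   ]
shift to target [-0.   1.1  0. ] dist 1.1
turn -0.0003
```

```bash
python3 -m jog '[[[0,-35,0],0],[[0,-70,-10],0],[[-6,-85,-40],0.03],[[-14,-85,-75],0.08],[[-22,-85,-110],0.13],[[-30,-85,-145],0.18],[[-37,-85,-180],0.23],[[-44,-85,-215],0.28],[[-51,-85,-250],0.316],[[-57,-85,-280],0.316],[[-59,-85,-298],0.316],[[-59,-85,-298],0.316],[[-59,-85,-298],0.316]]'
python3 go.py .447 .19 .0865 90; python3 - <<'E'
from tilt import *
print(fitscoop(get("wrist","w4"),[.537,.19,.085,0,0,0]))
c=get("scene","s4")
E
```

```text
t: 5.53
eef_pos: [0.4462, 0.1903, 0.1238]
tool_rot: [0.001, -0.001, 0.707, -0.707]
contact_force: [0.6, -0.4, -1.1]
gripper_width: 0.201
t 5.53 pos [0.4462 0.1903 0.1238] jaw deg -89.86 F [ 0.6 -0.4 -1.1] T [-0.07  0.04 -0.  ] w 17.2 q7 [-0.28  0.33 -0.3   2.08  0.14  0.75 -2.23]
xt [-1.    -0.002 -0.001] zt [ 0.002 -1.    -0.   ] yt [ 0.001  0.    -1.   ]
shift to target [-0.8 37.3  0.4] dist 37.3
turn 0.0024
(array([ 0.53721717,  0.19039704,  0.08716004,  0.00249907, -0.00886812,
        0.00189072]), 24957, np.float64(0.0004767739409869906))
```

View pics/w4.png

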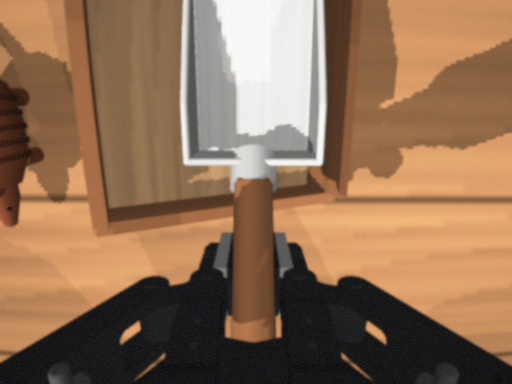

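```bash
python3 - <<'E'
from fit import *
c=load("w4.pkl"); C=cloud(c).reshape(-1,3); I=c["img"].reshape(-1,3).astype(int); v=np.repeat(np.arange(384),512)
Q0=C[(c["depth"].ravel()>0)&(C[:,2]>.015)&(C[:,0]>.43)&(C[:,1]>.11)&(C[:,1]<.32)&(I.max(1)-I.min(1)>25)&(v<240)]
Q0=Q0[np.abs(scoopsd((Q0-[.5372,.1904,.0872])))>.012]
def res(p):
    R,t=crateT(*p[:3]); return sdu((Q0-t-[0,0,p[3]])@R,CB)
r=least_squares(res,[.597,.219,0,0],loss="soft_l1",f_scale=.003); print(r.x.round(4),len(Q0),np.median(abs(r.fun)))
R,t=crateT(*r.x[:3]); t[2]+=r.x[3]
for p in((.142,-.077,.008),(-.142,-.077,.008)): print("corner",(R@np.array(p)+t).round(4))
S=load("s4.pkl"); C=cloud(S); I=S["img"]
cv2.imwrite("pics/s4c.png",cv2.resize(I[165:290,300:420,::-1],None,fx=4.5,fy=4.5,interpolation=cv2.INTER_CUBIC))
E
```

```text
[ 5.983e-01  2.189e-01 -1.200e-03  2.000e-04] 34410 0.0005118757823977934
corner [0.7402 0.1452 0.0108]
corner [0.4562 0.1455 0.0108]
```

View pics/s4c.png

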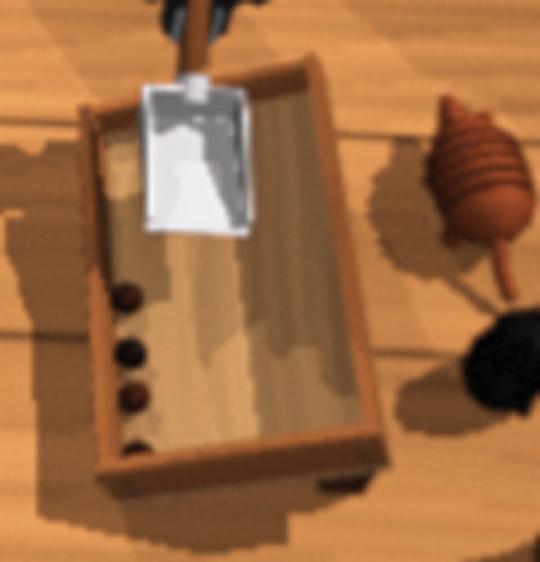

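```bash
python3 -m jog '[[[0,25,0],0],[[0,39,0],0],[[0,39,0],0]]'
python3 -m jog '[[[0,0,0],0],[[0,0,0],0],[[0,0,6],0],[[0,0,12],0],[[0,0,18],0],[[0,0,22],0],[[0,0,22],0],[[0,0,22],0]]' 60
python3 go.py; python3 - <<'E'
from tilt import *
print(fitscoop(get("wrist","w5"),[.54,.19,.035,0,0,.4]))
E
```

```text
t: 5.88
eef_pos: [0.4457, 0.1866, 0.0824]
tool_rot: [0.002, -0.0, -0.706, 0.708]
contact_force: [-0.6, -0.0, -2.6]
gripper_width: 0.202
t: 6.55
eef_pos: [0.4465, 0.1669, 0.0845]
tool_rot: [-0.0, 0.0, 0.707, -0.707]
contact_force: [0.4, -0.1, 0.7]
gripper_width: 0.7
t 6.55 pos [0.4465 0.1669 0.0845] jaw deg -90.06 F [ 0.4 -0.1  0.7] T [-0.01  0.06  0.02] w 59.8 q7 [-0.25  0.38 -0.28  2.13  0.17  0.65 -2.22]
xt [-1.     0.001 -0.   ] zt [-0.001 -1.    -0.   ] yt [ 0.  0. -1.]
(array([ 0.53030678,  0.17536571,  0.02603386,  0.00449772, -0.00465761,
        0.41923302]), 21018, np.float64(0.00040795334736867654))
```

View pics/w5.png

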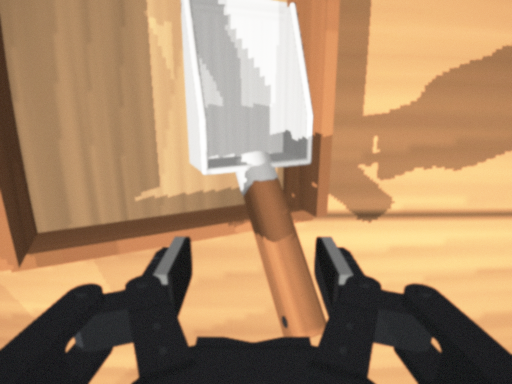

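```bash
python3 -m jog '[[[-12,0,2],0],[[-23,0,4],0],[[-23,0,4],0],[[-23,10,4],0],[[-23,22,4],0],[[-23,34,4],0],[[-23,34,4],0]]' 44
python3 go.py .469 .163 .050 90; python3 - <<'E'
from tilt import *
print(fitscoop(get("wrist","w6"),[.53,.1754,.026,0,0,.42]))
E
```

```text
t: 7.18
eef_pos: [0.4675, 0.1627, 0.0478]
tool_rot: [0.001, 0.001, -0.707, 0.708]
contact_force: [-0.2, -0.1, -0.3]
gripper_width: 0.517
t 7.18 pos [0.4675 0.1627 0.0478] jaw deg -89.99 F [-0.2 -0.1 -0.3] T [ 0.   -0.03  0.04] w 44.1 q7 [-0.25  0.47 -0.26  2.1   0.2   0.6  -2.22]
xt [-1.    -0.     0.004] zt [ 0.    -1.     0.002] yt [-0.004 -0.002 -1.   ]
shift to target [-1.5 -2.2 -0.3] dist 2.7
turn 0.0001
(array([0.52997729, 0.17550731, 0.0261807 , 0.01959079, 0.00577465,
       0.42918965]), 32556, np.float64(0.0004648002930846825))
```

View pics/w6.png

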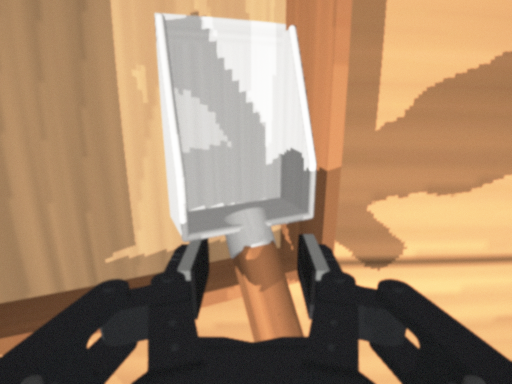

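```bash
python3 -m jog '[[[-6,0,0],0],[[-13,0,0],0],[[-20,0,0],0],[[-27,0,0],0],[[-34,0,0],0],[[-41,0,0],0],[[-48,0,0],0],[[-55,0,0],0],[[-62,0,0],0],[[-69,0,0],0],[[-75,0,0],0],[[-75,0,0],0]]' 40
python3 go.py; python3 - <<'E'
from tilt import *
print(fitscoop(get("wrist","w7"),[.60,.1754,.026,0,0,.42]))
c=get("scene","s7"); cv2.imwrite("pics/s7c.png",cv2.resize(c["img"][165:290,300:420,::-1],None,fx=4.5,fy=4.5,interpolation=cv2.INTER_CUBIC))
E
```

```text
t: 8.23
eef_pos: [0.5461, 0.1632, 0.0504]
tool_rot: [0.0, 0.001, 0.707, -0.707]
contact_force: [0.6, 0.2, 0.2]
gripper_width: 0.47
t 8.23 pos [0.5461 0.1632 0.0504] jaw deg -90.06 F [0.6 0.2 0.2] T [-0.03 -0.05 -0.04] w 40.2 q7 [-0.21  0.55 -0.24  1.93  0.2   0.68 -2.15]
xt [-1.     0.001 -0.001] zt [-0.001 -1.    -0.   ] yt [ 0.001  0.    -1.   ]
(array([0.60739853, 0.17520523, 0.02608574, 0.0130266 , 0.00916007,
       0.43066623]), 29670, np.float64(0.00048196307120254307))
```

View pics/w7.png

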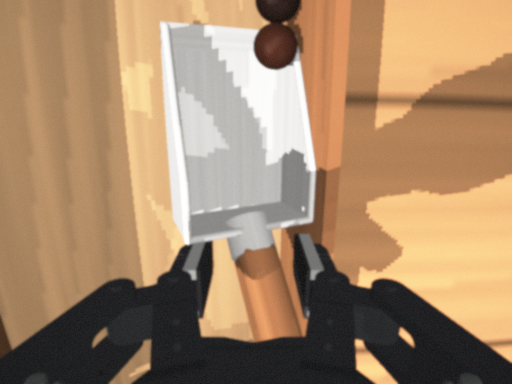

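View pics/s7c.png

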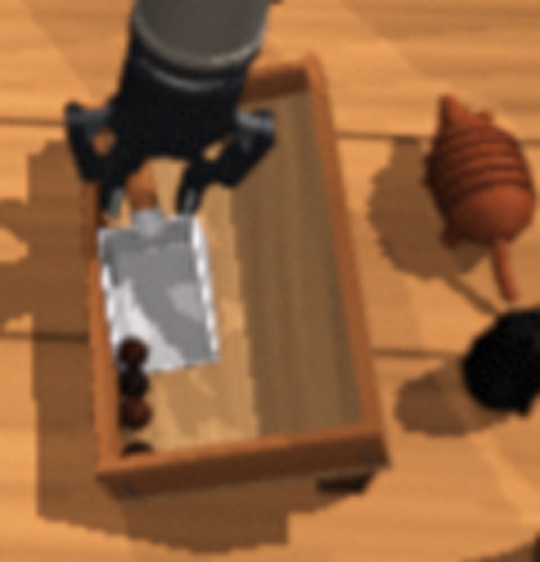

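```bash
python3 -m jog '[[[-4,0,0],0],[[-8,0,0],0],[[-12,0,0],0],[[-16,0,0],0],[[-20,0,0],0],[[-24,0,0],0],[[-28,0,0],0],[[-32,0,0],0],[[-36,0,0],0],[[-40,0,0],0],[[-44,0,0],0],[[-48,0,0],0],[[-52,0,0],0],[[-56,0,0],0],[[-60,0,0],0],[[-64,0,0],0],[[-68,0,0],0],[[-70,0,0],0],[[-70,0,0],0]]'
python3 go.py; python3 - <<'E'
from tilt import *
print(fitscoop(get("wrist","w8"),[.677,.1754,.026,0,0,.42]))
c=get("scene","s8"); cv2.imwrite("pics/s8c.png",cv2.resize(c["img"][165:290,300:420,::-1],None,fx=4.5,fy=4.5,interpolation=cv2.INTER_CUBIC))
E
```

```text
t: 9.92
eef_pos: [0.6151, 0.1633, 0.0503]
tool_rot: [0.0, 0.0, 0.707, -0.707]
contact_force: [-0.3, -0.4, 0.8]
gripper_width: 0.47
t 9.92 pos [0.6151 0.1633 0.0503] jaw deg -90.03 F [-0.3 -0.4  0.8] T [-0.03  0.07 -0.06] w 40.1 q7 [-0.19  0.63 -0.24  1.77  0.2   0.76 -2.1 ]
xt [-1.     0.001 -0.001] zt [-0.001 -1.    -0.   ] yt [ 0.001  0.    -1.   ]
(array([0.67614761, 0.17526105, 0.02620537, 0.01711285, 0.00692877,
       0.4252922 ]), 26606, np.float64(0.0005220816162013427))
```

View pics/w8.png

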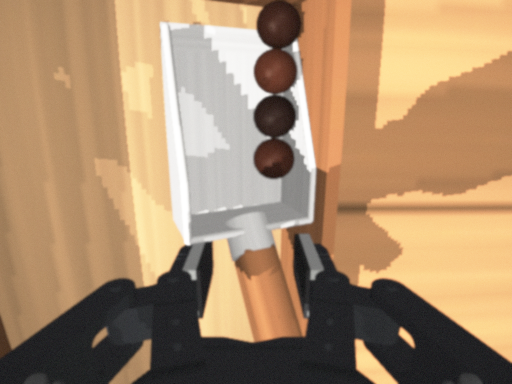

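View pics/s8c.png

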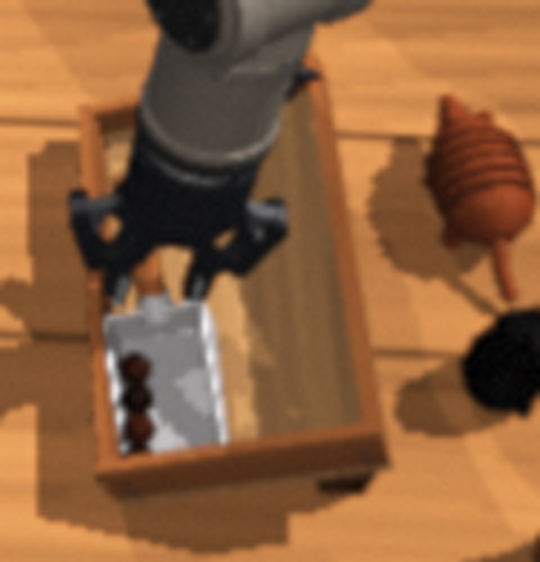

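```bash
python3 -m jog '[[[-4,0,0],0],[[-8,0,0],0],[[-12,0,0],0],[[-15,0,0],0],[[-15,0,0],0],[[-15,0,0],0]]'
python3 go.py; python3 - <<'E'
from tilt import *
print(fitscoop(get("wrist","w9"),[.69,.1754,.026,0,0,.42]))
E
```

```text
t: 10.52
eef_pos: [0.6271, 0.1636, 0.0497]
tool_rot: [0.001, 0.002, -0.707, 0.707]
contact_force: [-6.9, -0.6, 2.4]
gripper_width: 0.473
t 10.52 pos [0.6271 0.1636 0.0497] jaw deg -89.95 F [-6.9 -0.6  2.4] T [0.12 1.55 0.18] w 40.4 q7 [-0.18  0.65 -0.24  1.74  0.2   0.78 -2.08]
xt [-1.    -0.001  0.005] zt [ 0.001 -1.     0.001] yt [-0.005 -0.001 -1.   ]
(array([0.68794905, 0.17512399, 0.02620632, 0.01576041, 0.00782285,
       0.41926553]), 26309, np.float64(0.000518140551292518))
```

View pics/w9.png

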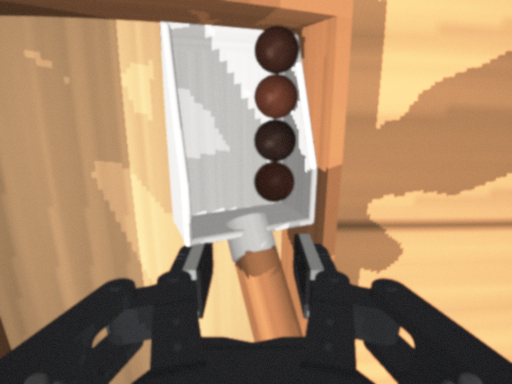

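```bash
python3 -m jog '[[[4,0,0],0],[[4,-8,0],0],[[4,-16,0],0],[[10,-24,-4],0],[[18,-24,-9],0],[[26,-24,-9],0],[[26,-24,-9],0],[[26,-24,-9],0]]' 78 60
python3 go.py .600 .1725 .072 90; python3 - <<'E'
from tilt import *
print(fitscoop(get("wrist","w10"),[.69,.1754,.026,0,0,.42]))
E
```

```text
t: 11.23
eef_pos: [0.6025, 0.1724, 0.0742]
tool_rot: [-0.0, 0.001, -0.707, 0.707]
contact_force: [0.7, -0.2, -0.1]
gripper_width: 0.912
t 11.23 pos [0.6025 0.1724 0.0742] jaw deg -89.95 F [ 0.7 -0.2 -0.1] T [-0.    0.    0.01] w 77.9 q7 [-0.2   0.59 -0.25  1.78  0.19  0.79 -2.11]
xt [-1.    -0.001  0.001] zt [ 0.001 -1.     0.   ] yt [-0.001 -0.    -1.   ]
shift to target [ 2.5  2.2 -0.1] dist 3.3
turn 0.0008
(array([ 0.68630758,  0.17491841,  0.02605513, -0.00179269, -0.0050139 ,
        0.41000902]), 18632, np.float64(0.0004278805227560427))
```

View pics/w10.png

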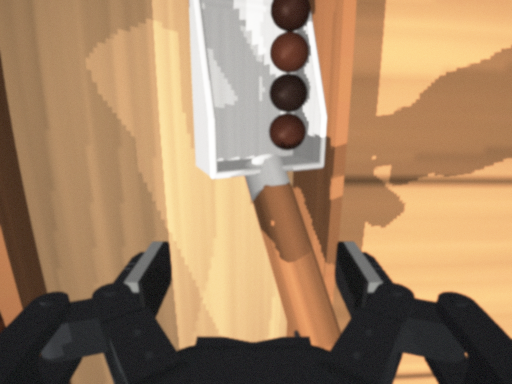

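```bash
python3 -m jog '[[[0,0,0],0],[[0,0,0],0],[[0,0,0],0]]' 52 40
python3 -m jog '[[[0,0,0],0],[[0,0,0],0],[[0,0,0],0]]' 36 40
python3 go.py; python3 - <<'E'
from tilt import *
print(fitscoop(get("wrist","w11"),[.686,.1754,.03,0,0,.3]))
E
```

```text
t: 11.53
eef_pos: [0.6037, 0.1713, 0.0741]
tool_rot: [0.0, -0.0, -0.707, 0.707]
contact_force: [1.0, -2.0, 0.7]
gripper_width: 0.607
t: 11.78
eef_pos: [0.6035, 0.1719, 0.0742]
tool_rot: [0.0, -0.0, -0.707, 0.707]
contact_force: [0.2, -1.6, 1.0]
gripper_width: 0.42
t 11.78 pos [0.6035 0.1719 0.0742] jaw deg -90.03 F [ 0.2 -1.6  1. ] T [-0.44  0.02  0.04] w 35.9 q7 [-0.2   0.59 -0.25  1.78  0.19  0.79 -2.11]
xt [-1.     0.001  0.   ] zt [-0.001 -1.     0.   ] yt [-0. -0. -1.]
(array([ 0.68485755,  0.17767853,  0.03003773, -0.11878352, -0.00267653,
        0.39449558]), 20410, np.float64(0.0005128473055701762))
```

View pics/w11.png

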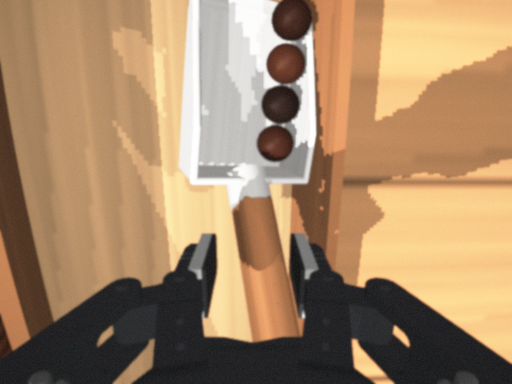

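```bash
python3 -m jog '[[[0,0,0],0],[[0,0,0],0],[[0,0,0],0]]' 26 40
python3 go.py; python3 - <<'E'
from tilt import *
print(fitscoop(get("wrist","w12"),[.686,.1754,.03,-.1,0,.3]))
E
```

```text
t: 12.08
eef_pos: [0.6034, 0.1723, 0.0743]
tool_rot: [0.0, -0.0, -0.707, 0.707]
contact_force: [0.3, -1.9, 0.7]
gripper_width: 0.304
t 12.08 pos [0.6034 0.1723 0.0743] jaw deg -90.01 F [ 0.3 -1.9  0.7] T [-0.43  0.06  0.04] w 26.0 q7 [-0.2   0.59 -0.25  1.78  0.19  0.79 -2.11]
xt [-1.  0.  0.] zt [-0. -1.  0.] yt [-0. -0. -1.]
(array([ 0.68390742,  0.17886455,  0.03125422, -0.15895592,  0.00399013,
        0.38965041]), 20780, np.float64(0.000513251448135754))
```

View pics/w12.png

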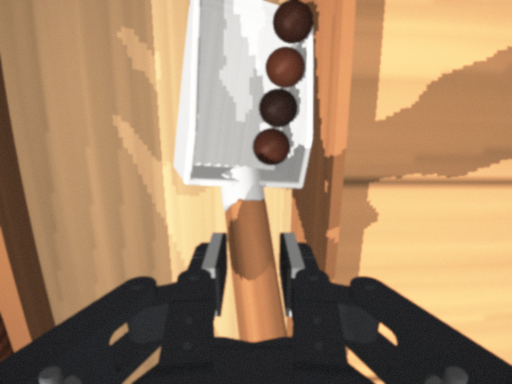

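```bash
cat > marb.py <<'E'
from fit import *
def marbles(c,region=None):
    C=cloud(c); I=c["img"].astype(int)
    m=((I.max(2)<75)&(c["depth"]>0)&(C[...,1]>.1)&(C[...,1]<.3)&(C[...,0]>.6)&(C[...,2]>.0)).astype(np.uint8)
    m[240:]=0
    m=cv2.erode(m,np.ones((3,3),np.uint8))
    n,L,st,ce=cv2.connectedComponentsWithStats(m)
    out=[]
    for i in range(1,n):
        if st[i,4]<150: continue
        Q=C[L==i]
        r=least_squares(lambda p:np.linalg.norm(Q-p,axis=1)-.011,Q.mean(0)-[0,0,.005],loss="soft_l1",f_scale=.001)
        out.append((r.x,st[i,4],ce[i],np.median(abs(r.fun))))
    return out
if __name__=="__main__":
    import sys
    c=load(sys.argv[1]); R,t=crateT(.5983,.2189,-.0012)
    sc=[float(v) for v in sys.argv[2:]]
    for x,n,ce,e in marbles(c):
        print(x.round(4),"px",ce.round(),n,"err",round(e,4),"crate",((x-t)@R*1000).round(1),"scoop",((x-sc[:3])@Rn.from_euler('ZYX',sc[3:]).as_matrix()*1000).round(1) if sc else "")
E
python3 marb.py w12.pkl 0.68390742 0.17886455 0.03125422 -0.15895592 0.00399013 0.38965041
```

```text
[0.7168 0.1508 0.0331] px [294.  21.] 815 err 0.0003 crate [118.6 -62.7  26.3] scoop [ 36.9 -20.1  10.4]
[0.6712 0.1582 0.0332] px [279. 108.] 806 err 0.0003 crate [ 73.  -55.9  23.4] scoop [ -9.3 -20.   10.3]
```

```bash
python3 -m jog '[[[0,0,0],0.05],[[0,0,0],0.1],[[0,0,0],0.15],[[0,0,0],0.15]]' 27 40
python3 -m jog '[[[0,0,0],0],[[0,0,0],0],[[0,0,0],0],[[0,0,0],0]]' 10 50
python3 go.py; python3 - <<'E'
from tilt import *
print(fitscoop(get("wrist","w13"),[.686,.1754,.035,-.1,0,.1]))
E
```

```text
t: 12.47
eef_pos: [0.6035, 0.1728, 0.0743]
tool_rot: [-0.053, 0.054, 0.705, -0.705]
contact_force: [-1.2, -0.9, 0.0]
gripper_width: 0.316
t: 12.8
eef_pos: [0.6032, 0.1731, 0.0744]
tool_rot: [-0.053, 0.053, 0.705, -0.705]
contact_force: [-1.4, 1.0, 2.0]
gripper_width: 0.234
t 12.8 pos [0.6032 0.1731 0.0744] jaw deg -98.53 F [-1.4  1.   2. ] T [0.37 0.32 0.22] w 20.0 q7 [-0.22  0.59 -0.21  1.78  0.16  0.79 -2.23]
xt [-0.989  0.148  0.   ] zt [-0.148 -0.989 -0.001] yt [-0.     0.001 -1.   ]
(array([ 0.68400625,  0.17775706,  0.03391364, -0.18360438, -0.02409488,
        0.35669917]), 21995, np.float64(0.0005575978671665765))
```

View pics/w13.png

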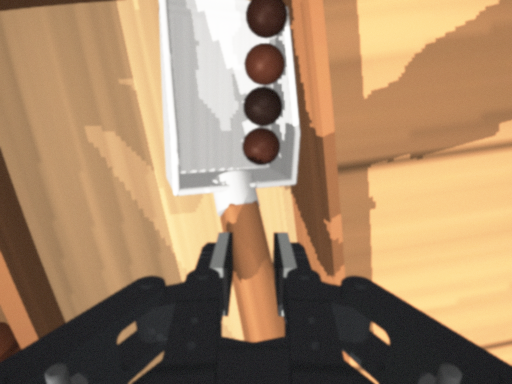

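```bash
python3 -m jog '[[[0,0,0],0],[[0,0,0],0],[[0,0,0],0]]' 5 90
python3 go.py; python3 - <<'E'
from tilt import *
print(fitscoop(get("wrist","w14"),[.686,.1754,.035,-.1,0,.1]))
get("scene","s14")
E
```

```text
t: 13.1
eef_pos: [0.603, 0.1729, 0.0744]
tool_rot: [-0.053, 0.053, 0.705, -0.705]
contact_force: [-3.6, 1.3, 3.3]
gripper_width: 0.207
t 13.1 pos [0.603  0.1729 0.0744] jaw deg -98.56 F [-3.6  1.3  3.3] T [0.68 0.73 0.24] w 17.7 q7 [-0.22  0.59 -0.21  1.78  0.16  0.79 -2.23]
xt [-0.989  0.149  0.   ] zt [-0.149 -0.989 -0.   ] yt [-0.     0.001 -1.   ]
(array([ 0.68431077,  0.17719245,  0.03440152, -0.1819249 , -0.03414879,
        0.34964408]), 22027, np.float64(0.0005450908382388044))
```

View pics/w14.png

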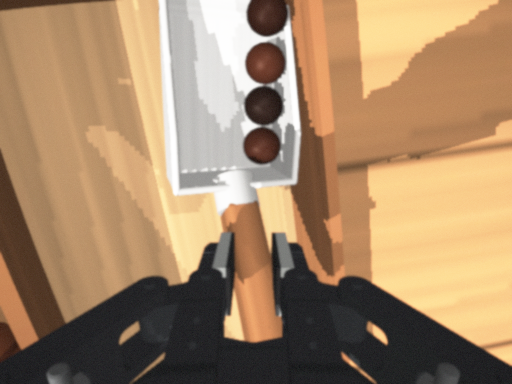

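```bash
python3 -m jog '[[[0,0,0],0],[[0,0,0],0],[[0,8,0],0],[[0,16,0],0],[[0,16,0],0]]' 27 60
python3 -m jog '[[[0,0,0],0],[[0,0,0],0],[[0,0,0],0],[[0,0,0],0],[[0,0,0],0]]' 5 80
python3 go.py; python3 - <<'E'
from tilt import *
print(fitscoop(get("wrist","w15"),[.686,.1754,.035,-.1,0,.1]))
get("scene","s15")
E
```

```text
t: 13.62
eef_pos: [0.6026, 0.1713, 0.0561]
tool_rot: [0.054, -0.053, -0.705, 0.706]
contact_force: [0.7, -0.4, -0.5]
gripper_width: 0.317
t: 14.03
eef_pos: [0.6036, 0.1735, 0.0586]
tool_rot: [-0.053, 0.053, 0.706, -0.705]
contact_force: [-1.4, 1.9, 3.8]
gripper_width: 0.186
t 14.03 pos [0.6036 0.1735 0.0586] jaw deg -98.58 F [-1.4  1.9  3.8] T [ 1.01  0.04 -0.13] w 15.9 q7 [-0.23  0.61 -0.21  1.79  0.17  0.76 -2.24]
xt [-0.989  0.149 -0.001] zt [-0.149 -0.989 -0.002] yt [ 0.001  0.001 -1.   ]
(array([ 0.6883719 ,  0.16000709,  0.05528827, -0.17829377, -0.40970926,
        0.03181909]), 28991, np.float64(0.0004683326449173434))
```

View pics/w15.png

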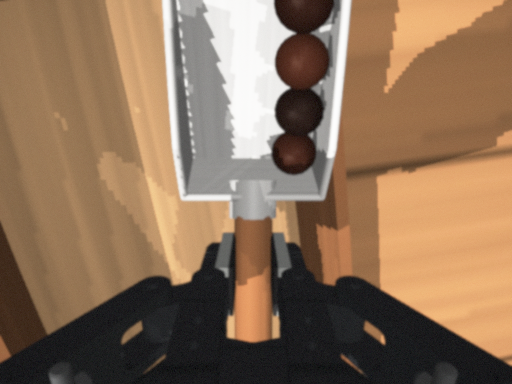

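```bash
python3 -m jog '[[[2,-5,0],0],[[3,-15,0],0],[[3,-30,0],0],[[3,-45,0],0],[[3,-60,0],0],[[3,-75,0],0],[[3,-90,0],0],[[3,-100,0],0],[[3,-105,0],0],[[3,-105,0],0]]' 5 90
python3 go.py; python3 - <<'E'
from tilt import *
print(fitscoop(get("wrist","w16"),[.686,.16,.16,-.17,-.4,0]))
get("scene","s16")
E
```

```text
t: 14.97
eef_pos: [0.6009, 0.1722, 0.1644]
tool_rot: [0.053, -0.054, -0.705, 0.705]
contact_force: [-0.2, 0.3, -2.5]
gripper_width: 0.179
t 14.97 pos [0.6009 0.1722 0.1644] jaw deg -98.64 F [-0.2  0.3 -2.5] T [ 0.07  0.08 -0.02] w 15.3 q7 [-0.21  0.47 -0.23  1.73  0.13  0.95 -2.21]
xt [-0.989  0.15  -0.001] zt [-0.15  -0.989 -0.   ] yt [ 0.001 -0.    -1.   ]
(array([ 0.68558689,  0.15873392,  0.15960874, -0.17093982, -0.39208956,
        0.0195618 ]), 28461, np.float64(0.0004736852356492015))
```

View pics/w16.png

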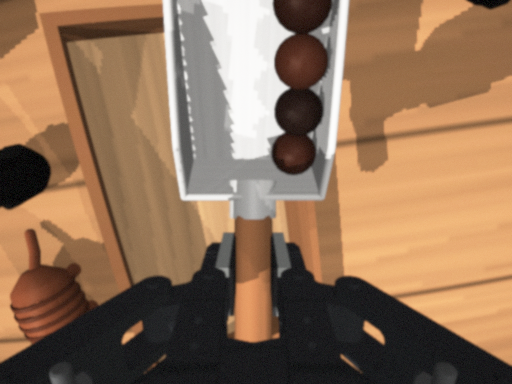

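View pics/s16.png

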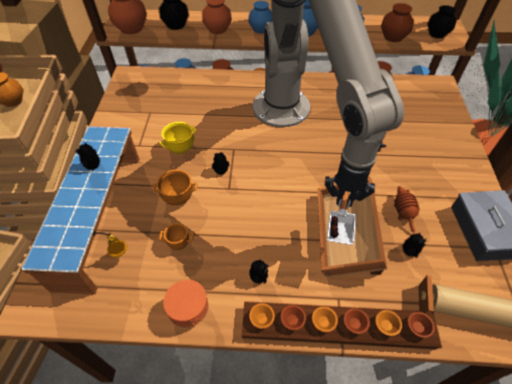

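```bash
python3 -m jog '[[[1,-2,4],0.01],[[3,-4,12],0.03],[[7,-7,24],0.07],[[11,-10,39],0.12],[[16,-13,57],0.18],[[21,-16,77],0.24],[[26,-19,99],0.30],[[31,-22,121],0.36],[[37,-24,143],0.42],[[43,-24,165],0.48],[[49,-24,187],0.54],[[55,-24,209],0.60],[[61,-24,231],0.66],[[66,-24,253],0.72],[[71,-24,274],0.78],[[76,-24,294],0.84],[[81,-24,313],0.89],[[86,-24,331],0.94],[[90,-24,347],0.98],[[94,-24,361],1.01]]' 5 90
python3 go.py .4414 -.2015 .19 -160; python3 - <<'E'
from tilt import *
get("wrist","w17")
E
```

```text
t: 16.73
eef_pos: [0.4528, -0.1718, 0.1873]
tool_rot: [0.389, -0.389, -0.591, 0.591]
contact_force: [0.1, -0.6, -0.3]
gripper_width: 0.181
t 16.73 pos [ 0.4528 -0.1718  0.1873] jaw deg -156.71 F [ 0.1 -0.6 -0.3] T [0.12 0.04 0.04] w 15.5 q7 [ 0.16  0.22  0.09  2.05 -0.02  0.88 -2.48]
xt [-0.395  0.919 -0.   ] zt [-0.919 -0.395 -0.   ] yt [ 0. -0. -1.]
shift to target [-22.7  -2.7  22.2] dist 31.9
turn 0.0574
```

View pics/w17.png

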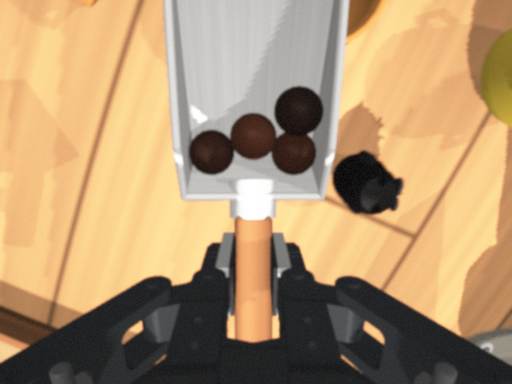

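```bash
python3 -m jog '[[[-5,-1,8],0.02],[[-11,-2,18],0.04],[[-17,-3,28],0.057],[[-21,-3,35],0.057],[[-22,-3,37],0.057],[[-22,-3,37],0.057],[[-22,-3,37],0.057]]' 5 90
python3 go.py .4274 -.2065 .19 -160; python3 - <<'E'
from tilt import *
c=get("wrist","w18"); print(fitscoop(c,[.46,-.29,.175,-1.22,-.39,0]))
get("scene","s18")
C=cloud(c); I=c["img"].astype(int)
E
```

```text
t: 17.37
eef_pos: [0.4285, -0.2048, 0.1903]
tool_rot: [-0.404, 0.404, 0.58, -0.58]
contact_force: [-0.5, 0.5, -1.3]
gripper_width: 0.184
t 17.37 pos [ 0.4285 -0.2048  0.1903] jaw deg -159.72 F [-0.5  0.5 -1.3] T [0.1  0.06 0.02] w 15.7 q7 [ 0.21  0.2   0.12  2.07 -0.03  0.88 -2.44]
xt [-0.347  0.938  0.   ] zt [-0.938 -0.347 -0.   ] yt [ 0.  0. -1.]
shift to target [-1.2  0.3  1.6] dist 2.1
turn 0.0049
(array([ 0.45746294, -0.28444949,  0.18487553, -1.23567463, -0.32257346,
        0.0172764 ]), 29106, np.float64(0.0005932607674121525))
```

View pics/w18.png

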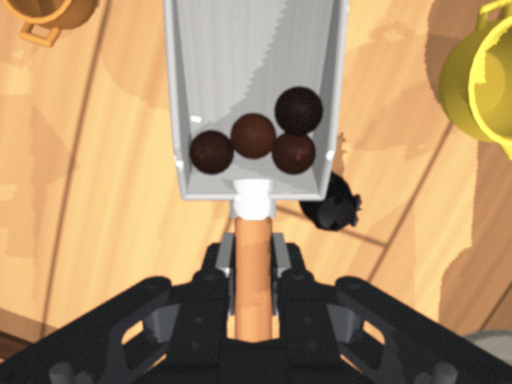

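View pics/s18.png

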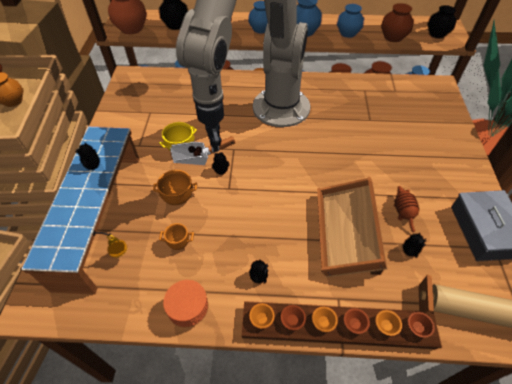

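```bash
python3 - <<'E'
from fit import *
S=load("s18.pkl")
x=np.array([0.45746294,-0.28444949,0.18487553]); R=Rn.from_euler('ZYX',[-1.23567463,-.32257346,.017]).as_matrix()
lip=x+R@[.048,0,0]; print("lip",lip, "grip", x+R@[-.083,0,.051])
print(proj(S,[lip,x,[.476,-.34,.076],[.476,-.34,0]]))
for n in("top0","s18"):
  c=load(n+".pkl") if n!="top0" else load("top0.pkl")
  C=cloud(c).reshape(-1,3); m=(c["depth"].ravel()>0)&(C[:,2]>.066)&(C[:,2]<.09)&(np.hypot(C[:,0]-.476,C[:,1]+.34)<.062)
  Q=C[m]; I=c["img"].reshape(-1,3)[m]
  r=least_squares(lambda p:np.hypot(Q[:,0]-p[0],Q[:,1]-p[1])-.0535,[.476,-.34],loss="soft_l1",f_scale=.003); print(n,r.x,len(Q))
E
```

```text
lip [ 0.47243516 -0.32744128  0.20009193] grip [ 0.42543831 -0.19512882  0.20692641]
[[171.21976708 155.66531397]
 [187.27423064 156.05848947]
 [174.08856143 182.89837076]
 [178.00856249 197.10968063]]
top0 [ 0.47658203 -0.33811367] 168
s18 [ 0.47672362 -0.34036645] 272
```

```bash
cat > pit.py <<'E'
from tilt import *
import sys
x0=[.457,-.285,.18,-1.23,float(sys.argv[1]),0]
if len(sys.argv)>4: x0[:3]=[float(v) for v in sys.argv[2:5]]
c=get("wrist",sys.argv[5] if len(sys.argv)>5 else None); x,n,e=fitscoop(c,x0)
R=Rn.from_euler('ZYX',x[3:]).as_matrix(); print("scoop",x.round(4),n,round(e,5),"pitch deg nose down",np.degrees(x[4]).round(1),"lip",(x[:3]+R@[.048,0,0]).round(4))
E
python3 -m jog '[[[-2,0,0],0],[[-5,0,0],0],[[-8,0,0],0]]' 5 50; python3 pit.py -.32
python3 -m jog '[[[0,0,0],0],[[0,0,0],0]]' 5 30; python3 pit.py -.32
python3 -m jog '[[[0,0,0],0],[[0,0,0],0]]' 5 20; python3 pit.py -.32
```

```text
t: 17.72
eef_pos: [0.4314, -0.2126, 0.1903]
tool_rot: [-0.404, 0.404, 0.58, -0.58]
contact_force: [-0.0, -0.9, -1.1]
gripper_width: 0.18
scoop [ 0.4602 -0.292   0.1849 -1.2336 -0.2976  0.0146] 29272 0.00068 pitch deg nose down -17.1 lip [ 0.4754 -0.3353  0.199 ]
t: 17.93
eef_pos: [0.4311, -0.2126, 0.1903]
tool_rot: [0.404, -0.404, -0.58, 0.58]
contact_force: [0.7, -0.1, -2.4]
gripper_width: 0.18
scoop [ 0.4598 -0.292   0.1848 -1.2347 -0.2957  0.0143] 29314 0.00068 pitch deg nose down -16.9 lip [ 0.475  -0.3354  0.1988]
t: 18.15
eef_pos: [0.4311, -0.2125, 0.1903]
tool_rot: [-0.404, 0.404, 0.58, -0.58]
contact_force: [-0.3, -0.2, -2.0]
gripper_width: 0.184
scoop [ 0.4598 -0.2919  0.1849 -1.2346 -0.2975  0.0142] 29302 0.00068 pitch deg nose down -17.0 lip [ 0.475  -0.3352  0.199 ]
```

```bash
python3 -m jog '[[[0,8,0],0],[[0,18,0],0],[[0,20,0],0]]' 15.8 20; python3 pit.py -.3 .46 -.292 .165
python3 -m jog '[[[0,0,0],0],[[0,0,0],0]]' 16.1 20; python3 pit.py -.3 .46 -.292 .165
python3 -m jog '[[[0,0,0],0],[[0,0,0],0]]' 16.4 20; python3 pit.py -.3 .46 -.292 .165
```

```text
t: 18.45
eef_pos: [0.4299, -0.2121, 0.1683]
tool_rot: [0.405, -0.403, -0.58, 0.58]
contact_force: [-0.8, 1.1, -2.2]
gripper_width: 0.185
scoop [ 0.4588 -0.2916  0.1628 -1.2346 -0.3087  0.0137] 29236 0.00063 pitch deg nose down -17.7 lip [ 0.4739 -0.3348  0.1774]
t: 18.67
eef_pos: [0.4311, -0.2126, 0.1702]
tool_rot: [0.404, -0.404, -0.58, 0.58]
contact_force: [0.1, 0.4, -2.3]
gripper_width: 0.195
scoop [ 0.4599 -0.2922  0.1649 -1.2351 -0.3141  0.0152] 29225 0.00062 pitch deg nose down -18.0 lip [ 0.475  -0.3353  0.1797]
t: 18.88
eef_pos: [0.4313, -0.2127, 0.1705]
tool_rot: [-0.404, 0.404, 0.58, -0.58]
contact_force: [0.4, 0.2, -0.7]
gripper_width: 0.197
scoop [ 0.4601 -0.2922  0.1653 -1.236  -0.3125  0.0161] 29235 0.00062 pitch deg nose down -17.9 lip [ 0.4752 -0.3354  0.1801]
```

```bash
for o in 1; do python3 -m jog '[[[0,0,0],0],[[0,0,0],0]]' 16.8 20|tail -1; python3 pit.py -.3 .46 -.292 .165;
python3 -m jog '[[[0,0,0],0],[[0,0,0],0]]' 17.1 20|tail -1; python3 pit.py -.3 .46 -.292 .165;
python3 -m jog '[[[0,0,0],0],[[0,0,0],0]]' 17.3 20|tail -1; python3 pit.py -.3 .46 -.292 .165; done
```

```text
gripper_width: 0.2
scoop [ 0.46   -0.2922  0.165  -1.236  -0.3134  0.0157] 29175 0.00062 pitch deg nose down -18.0 lip [ 0.475  -0.3353  0.1798]
gripper_width: 0.203
scoop [ 0.4601 -0.292   0.1645 -1.2295 -0.3091  0.0101] 29125 0.00062 pitch deg nose down -17.7 lip [ 0.4754 -0.3351  0.1791]
gripper_width: 0.204
scoop [ 0.4601 -0.2919  0.1642 -1.2265 -0.3053  0.0051] 29106 0.00063 pitch deg nose down -17.5 lip [ 0.4756 -0.335   0.1786]
```

```bash
python3 -m jog '[[[0,0,0],0],[[0,0,0],0]]' 17.4 20|tail -1; python3 pit.py -.3 .46 -.292 .165;
python3 -m jog '[[[0,0,0],0],[[0,0,0],0]]' 17.5 20|tail -1; python3 pit.py -.3 .46 -.292 .165
```

```text
gripper_width: 0.208
scoop [ 0.4601 -0.2919  0.1642 -1.2269 -0.3046  0.0054] 29090 0.00063 pitch deg nose down -17.5 lip [ 0.4755 -0.335   0.1786]
gripper_width: 0.209
scoop [ 4.6010e-01 -2.9180e-01  1.6390e-01 -1.2239e+00 -3.0150e-01 -2.0000e-04] 29053 0.00063 pitch deg nose down -17.3 lip [ 0.4757 -0.3349  0.1782]
```

```bash
python3 -m jog '[[[0,0,0],0],[[0,0,0],0]]' 17.6 20|tail -1; python3 pit.py -.3 .46 -.292 .165
```

```text
gripper_width: 0.206
scoop [ 0.4601 -0.2918  0.1637 -1.2211 -0.2988 -0.0051] 29004 0.00063 pitch deg nose down -17.1 lip [ 0.4758 -0.3349  0.1778]
```

```bash
python3 -m jog '[[[0,0,0],0],[[0,0,0],0]]' 17.7 20|tail -1; python3 pit.py -.3 .46 -.292 .165
```

```text
gripper_width: 0.212
scoop [ 0.4598 -0.2909  0.1592 -1.2133 -0.2524 -0.0168] 28240 0.00063 pitch deg nose down -14.5 lip [ 0.476  -0.3344  0.1712]
```

```bash
python3 -m jog '[[[0,0,0],0],[[0,0,0],0]]' 17.75 20|tail -1; python3 pit.py -.3 .46 -.292 .165
```

```text
gripper_width: 0.206
scoop [ 0.4582 -0.2863  0.1441 -1.2148 -0.0835 -0.0104] 26183 0.00064 pitch deg nose down -4.8 lip [ 0.4749 -0.3311  0.1481]
```

```bash
python3 -m jog '[[[0,4,0],0],[[-2,10,0],0],[[-4,15,0],0],[[-4,15,0],0]]' 5 40|tail -1; python3 pit.py -.08 .46 -.288 .13; python3 go.py
```

```text
gripper_width: 0.196
scoop [ 0.4566 -0.2843  0.1161 -1.2152  0.0611 -0.0101] 23234 0.00066 pitch deg nose down 3.5 lip [ 0.4733 -0.3292  0.1132]
t 21.05 pos [ 0.4319 -0.2164  0.1544] jaw deg -159.77 F [ 0.1  0.9 -1.4] T [ 0.07  0.03 -0.06] w 16.9 q7 [ 0.23  0.26  0.12  2.09 -0.04  0.8  -2.41]
xt [-0.346  0.938  0.001] zt [-0.938 -0.346  0.001] yt [-0.002  0.    -1.   ]
```

```bash
python3 -m jog '[[[0,0,0],0],[[0,0,0],0]]' 17.65 20|tail -1; python3 pit.py -.08 .46 -.288 .13 w20
```

```text
gripper_width: 0.206
scoop [ 0.4575 -0.2841  0.1177 -1.215   0.0584 -0.0086] 23320 0.00065 pitch deg nose down 3.3 lip [ 0.4741 -0.329   0.1149]
```

View pics/w20.png

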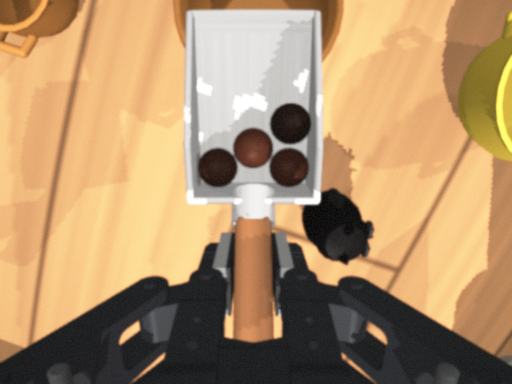

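```bash
python3 -m jog '[[[0,0,0],0],[[0,0,0],0]]' 17.73 20|tail -1; python3 pit.py .1 .46 -.284 .115 w21
```

```text
gripper_width: 0.208
scoop [ 0.4576 -0.284   0.1176 -1.2159  0.0438 -0.0065] 23149 0.00058 pitch deg nose down 2.5 lip [ 0.4742 -0.329   0.1155]
```

View pics/w21.png

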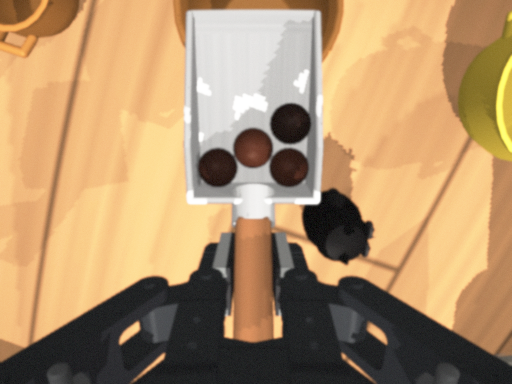

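```bash
python3 -m jog '[[[0,0,0],0],[[0,0,0],0]]' 17.78 20|tail -1; python3 pit.py .1 .46 -.284 .115 w22
```

```text
gripper_width: 0.207
scoop [ 0.4557 -0.2793  0.1103 -1.2153  0.1484 -0.0069] 20550 0.00062 pitch deg nose down 8.5 lip [ 0.4723 -0.3238  0.1032]
```

```bash
python3 -m jog '[[[0,0,0],0],[[0,0,0],0]]' 17.82 20|tail -1; python3 pit.py .1 .46 -.284 .115 w23
```

```text
gripper_width: 0.212
scoop [ 0.4508 -0.2633  0.0927 -1.1996  0.3865  0.0062] 15623 0.00079 pitch deg nose down 22.1 lip [ 0.4669 -0.3047  0.0746]
```

View pics/w23.png

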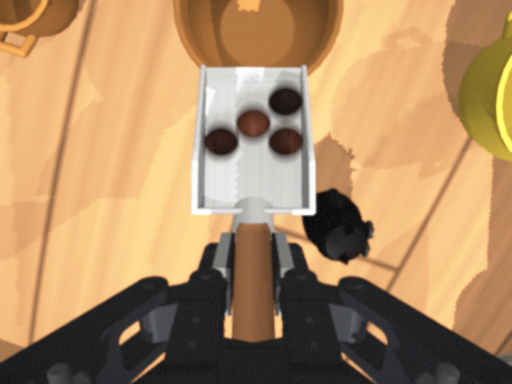

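```bash
python3 -m jog '[[[-9,-12,0],0],[[-16,-18,0],0],[[-18,-20,0],0]]' 5 60|tail -1; python3 pit.py .4 .456 -.28 .105 w24; python3 go.py
```

```text
gripper_width: 0.196
scoop [ 0.4569 -0.2804  0.114  -1.2226  0.3719  0.0053] 17781 0.00051 pitch deg nose down 21.3 lip [ 0.4721 -0.3224  0.0966]
t 22.22 pos [ 0.4397 -0.2347  0.1764] jaw deg -159.82 F [-0.   0.4 -1.5] T [-0.03 -0.01 -0.  ] w 16.6 q7 [ 0.25  0.25  0.13  2.04 -0.04  0.85 -2.38]
xt [-0.345  0.939 -0.002] zt [-0.939 -0.345 -0.002] yt [ 0.002 -0.001 -1.   ]
```

View pics/w24.png

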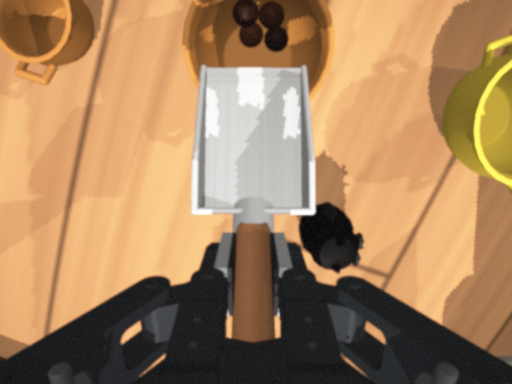

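```bash
python3 -m jog '[[[0,-15,0],0],[[0,-35,0],0],[[0,-55,0],0],[[8,-65,-6],-0.05],[[22,-65,-17],-0.12],[[36,-65,-28],-0.2],[[50,-65,-39],-0.28],[[64,-65,-50],-0.36],[[78,-65,-61],-0.44],[[92,-65,-72],-0.52],[[106,-65,-83],-0.6],[[120,-60,-94],-0.68],[[134,-45,-105],-0.76],[[146,-20,-114],-0.83],[[153,10,-120],-0.87],[[153,35,-120],-0.87],[[153,60,-120],-0.87],[[153,80,-120],-0.87],[[153,84,-120],-0.87]]' 5 60|tail -1; python3 pit.py .37 .58 -.08 .03 w25; python3 go.py .5 -.05 .0315 -110
```

```text
gripper_width: 0.193
scoop [ 0.541  -0.0635  0.0253 -0.3496  0.3494 -0.0007] 17600 0.00043 pitch deg nose down 20.0 lip [ 0.5833 -0.0789  0.0088]
t 23.85 pos [ 0.4961 -0.0472  0.0887] jaw deg -109.75 F [-0.7 -0.2 -2.6] T [ 0.01  0.04 -0.06] w 17.0 q7 [ 0.05  0.39 -0.1   2.08  0.06  0.67 -2.  ]
xt [-0.941  0.338  0.005] zt [-0.338 -0.941  0.001] yt [-0.005  0.001 -1.   ]
shift to target [-4.9 57.2  1.3] dist 57.4
turn 0.0043
```

```bash
python3 -m jog '[[[0,8,0],0],[[3,14,0],0],[[8,20,0],0],[[13,27,0],0],[[18,34,0],0],[[23,40,0],0],[[26,44,0],0],[[26,44,0],0]]' 5 25; python3 pit.py .05 .56 -.07 .005 w26; python3 go.py
```

```text
t: 24.52
eef_pos: [0.4741, -0.039, 0.0474]
tool_rot: [-0.122, 0.122, 0.697, -0.696]
contact_force: [-0.6, 0.5, 3.9]
gripper_width: 0.193
scoop [ 5.413e-01 -6.310e-02  3.900e-03 -3.446e-01  4.220e-02  1.000e-04] 25260 0.00047 pitch deg nose down 2.4 lip [ 0.5865 -0.0793  0.0019]
t 24.57 pos [ 0.4742 -0.039   0.0476] jaw deg -109.87 F [-0.6  0.3  3.1] T [-0.02 -0.4   0.05] w 16.8 q7 [ 0.03  0.43 -0.09  2.16  0.07  0.55 -2.04]
xt [-0.94   0.34  -0.001] zt [-0.34 -0.94 -0.  ] yt [ 0.001  0.    -1.   ]
```

View pics/w26.png

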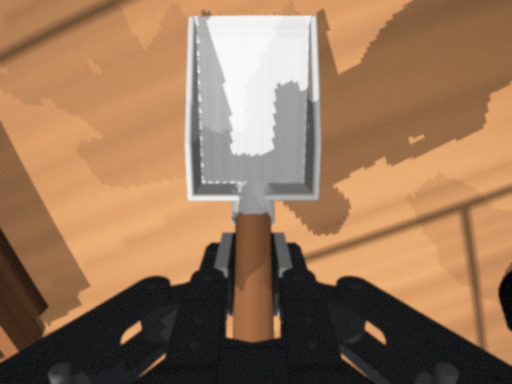

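Nearly flat (2.4°, lip on the table). Open gently, rise straight up, then check.

```bash
python3 -m jog '[[[1,2,0],0],[[1,2,0],0],[[1,2,0],0],[[1,2,0],0]]' 30 25|tail -1
python3 -m jog '[[[0,0,0],0],[[0,0,0],0],[[0,-20,0],0],[[0,-50,0],0],[[0,-85,0],0],[[0,-120,0],0],[[0,-150,0],0],[[0,-160,0],0],[[0,-160,0],0],[[0,-160,0],0]]' 60
python3 pit.py .0 .545 -.065 .0 w27; python3 - <<'E'
from tilt import *
get("scene","s27"); get("top","t27")
E
```

```text
gripper_width: 0.352
t: 25.73
eef_pos: [0.4728, -0.039, 0.2051]
tool_rot: [0.122, -0.122, -0.696, 0.696]
contact_force: [-1.0, -0.4, -0.8]
gripper_width: 0.707
scoop [ 5.403e-01 -6.300e-02  1.700e-03 -3.470e-01 -4.000e-04  0.000e+00] 6735 0.00051 pitch deg nose down -0.0 lip [ 0.5855 -0.0794  0.0017]
```

View pics/s27.png

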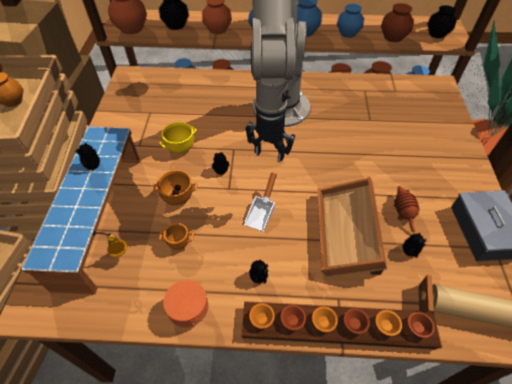

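View pics/w27.png

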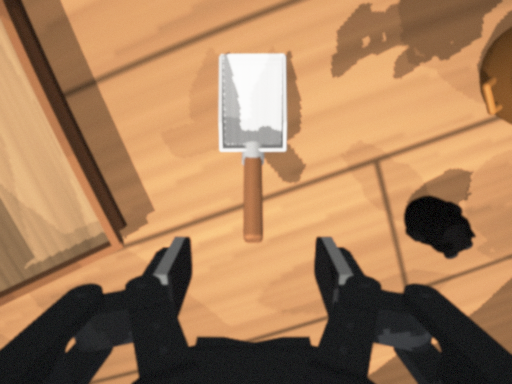

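```bash
python3 - <<'E'
from h import *
c=load("s27.pkl"); cv2.imwrite("pics/f1.png",cv2.resize(c["img"][155:260,140:280,::-1],None,fx=5,fy=5,interpolation=cv2.INTER_CUBIC))
def ext(n):
    c=load(n); C=cloud(c).reshape(-1,3); ok=c["depth"].ravel()>0
    for nm,c0,zr,r in(("wide",(.476,-.34),(.06,.09),.09),("small",(.655,-.31),(.045,.075),.06),("owlA",(.755,-.054),(.03,.1),.05),("owlB",(.354,-.207),(.03,.1),.05),("owlC",(.643,.396),(.03,.1),.05),("arma",(.51,.39),(.03,.1),.1)):
        Q=C[ok&(C[:,2]>zr[0])&(C[:,2]<zr[1])&(np.hypot(C[:,0]-c0[0],C[:,1]-c0[1])<r)]
        print(n,nm,len(Q),((Q.max(0)+Q.min(0))/2).round(3)[:2],Q.mean(0).round(4)[:2])
for n in("scene0.pkl","s27.pkl","top0.pkl","t27.pkl"): ext(n)
E
```

```text
scene0.pkl wide 365 [ 0.475 -0.34 ] [ 0.4721 -0.3415]
scene0.pkl small 304 [ 0.654 -0.305] [ 0.6536 -0.3046]
scene0.pkl owlA 332 [ 0.759 -0.056] [ 0.7615 -0.0547]
scene0.pkl owlB 239 [ 0.354 -0.207] [ 0.3634 -0.2067]
scene0.pkl owlC 350 [0.643 0.396] [0.6501 0.3907]
scene0.pkl arma 623 [0.492 0.364] [0.5069 0.3931]
s27.pkl wide 365 [ 0.476 -0.34 ] [ 0.4732 -0.3423]
s27.pkl small 313 [ 0.653 -0.305] [ 0.6544 -0.3051]
s27.pkl owlA 333 [ 0.758 -0.056] [ 0.7615 -0.0548]
s27.pkl owlB 240 [ 0.354 -0.207] [ 0.3633 -0.2069]
s27.pkl owlC 354 [0.644 0.396] [0.65   0.3906]
s27.pkl arma 623 [0.493 0.364] [0.5069 0.3929]
top0.pkl wide 193 [ 0.478 -0.341] [ 0.4819 -0.342 ]
top0.pkl small 131 [ 0.656 -0.305] [ 0.656  -0.3045]
top0.pkl owlA 166 [ 0.752 -0.053] [ 0.7482 -0.0541]
top0.pkl owlB 167 [ 0.353 -0.208] [ 0.3518 -0.2056]
top0.pkl owlC 167 [0.642 0.397] [0.6394 0.3937]
top0.pkl arma 422 [0.493 0.365] [0.4934 0.3944]
t27.pkl wide 200 [ 0.478 -0.339] [ 0.4817 -0.3404]
t27.pkl small 131 [ 0.656 -0.305] [ 0.6551 -0.3044]
t27.pkl owlA 165 [ 0.753 -0.053] [ 0.7477 -0.0546]
t27.pkl owlB 167 [ 0.353 -0.209] [ 0.3518 -0.2056]
t27.pkl owlC 161 [0.643 0.398] [0.6401 0.3941]
t27.pkl arma 426 [0.499 0.365] [0.4938 0.3946]
```

View pics/f1.png

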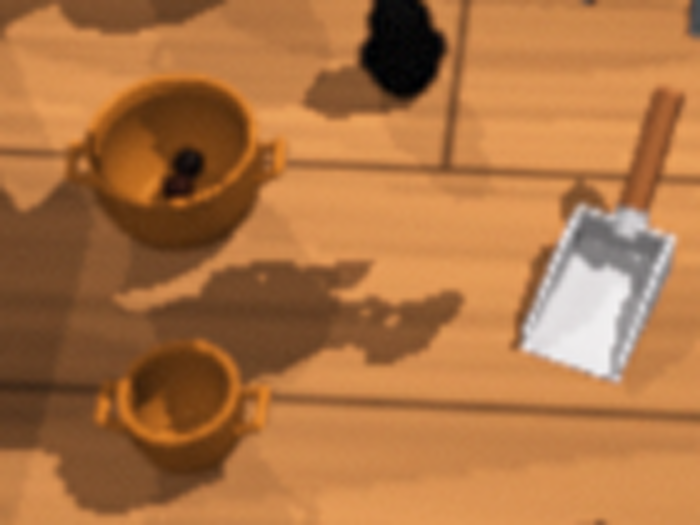

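```bash
python3 - <<'E'
from h import *
c=load("t27.pkl"); cv2.imwrite("pics/f2.png",cv2.resize(c["img"][160:220,285:355,::-1],None,fx=8,fy=8,interpolation=cv2.INTER_CUBIC))
from station import *
print(get_obs()["contact_force"].round(1))
E
```

```text
[ 0.2  0.9 -0.5]
```

View pics/f2.png

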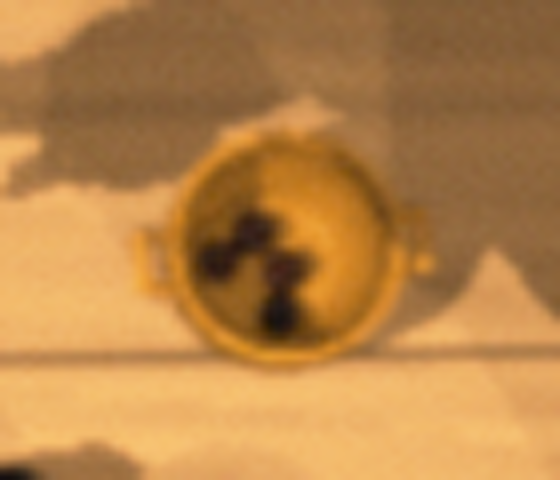

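The top crop shows all four marbles lying in the wide pot. I'm handing in.

```bash
python3 -c "
from station import *
print(hand_in())"
```

```text
the job is handed in; nothing more can be done
None
```

All four marbles are in the wide ochre pot, and the empty scoop is lying flat on the table. I handed the job in at about 26 s of the 64 s; hand-in reports no verdict.

**What I did:**
1. I set the scoop in the crate's trough and pushed it from behind with the fingers, running the marbles into the far low corner, where they rode up onto the pan.
2. I took the handle again, which levelled the scoop and tilted its lip up about 23°, and lifted all four out in one scoopful.
3. The moves can't tilt the tool. To tip the scoop I eased the grip in small steps over the pot until it swung nose-down by its own weight.
4. I pressed the scoop flat on the table, let go and moved clear.

**Last checks:**
- The top camera shows four marbles in the pot.
- The scoop's measured tilt is 0.0°, and the gripper was open and about 0.2 m above the table.
- The pots, owls and armadillo measure within about 2 mm of where they started. One reading of the armadillo's outline differed by 6 mm, but its average position moved less than 0.5 mm.

**What did not go cleanly:**
- At the start, while I was testing how easing the grip would tip it, the scoop dropped about 40 mm back onto the table. I picked it up again.
- The first attempt to take the handle again in the crate turned the scoop about 10° without levelling it. I lowered the tool and the second try worked; no marble was lost.
- During the tip the lip sank to about the height of the pot's near rim before I raised it. The contact force afterwards was near zero, and the pot's measured position changed by less than 2 mm, so I don't believe it touched.

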